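# Put the loose sockets away and close the tray

## Robot

A 6-joint arm with a two-finger parallel gripper is mounted at the origin on the work surface. World frame = base frame: x ahead of the robot, y to its left, z up, the work surface at z = 0. Lengths are in m, angles in rad, forces in N, time in s.
With the tool pointing down it reaches from about 0.35 to 0.925 m from the base axis. Payload 6.4 kg.
Tool frame: the origin (TCP) lies midway between the tips of the shut fingers; the grasp point (between the pads) lies 19 mm behind it (pinch_z is the distance from the TCP to the grasp point, in m); z points along the fingers, y is the direction in which the jaws open and shut (so a half turn about z gives the same grasp; the last joint's range is limited). The gripper opens to 85 mm and grips with 20 to 120 N. Pads are 22 mm wide; open, the fingers measure 114 mm over their backs; the gripper's body (76 mm by 85 mm) begins 54 mm behind the grasp point. The pads swing forward as they close: fully open they stand 13 mm farther back than shut.
Start: joints at [-0.174, 0.245, 1.558, -0, 1.339, -0.174], TCP at [0.65, 0, 0.21] pointing down, gripper open.
Joint ranges: [-3.13, 3.13], [-1.02, 2.26], [0.13, 2.54], [-0.95, 4.09], [0.21, 2.88], [-2.74, 2.74]. Speed limits (rad/s): [2.57, 2.57, 3.14, 3.14, 3.14, 3.14].

## Interface

Orientations are given as a rotation vector (axis times angle).
In Python, from plant import * gives the robot as it stands. The module is installed in compiled form; this text tells all that it offers.
- The arm moves only by the tool drive_tool, never from a script. Its argument "plan" is a list of rows, each a list of 5 numbers: the opening, from 0 (shut) to 1 (fully open), then the shift along the tool's x, y, z in cm, then the turn about the tool's z in rad. In form: [[claw, tx, ty, tz, turn], ...]. A call has 1 to 8 rows; each row is the pose to reach, as a shift and turn from the pose commanded when the call began, along the tool's axes at that moment; what a row does not reach only later rows make up. A row lasts 1/10 s, in which the tool goes at most 50 mm and 8.59 degrees, less where a joint would pass 70% of its speed; a pose out of reach is approached as far as the arm can. A call with a gripper value outside its range is refused whole. The fingers move at their own pace and stop on an object; the grip force is fixed at half the most. Time passes only in rows, so rows that repeat a pose let the fingers close. It gives the time, the measured TCP pose, the force and the opening at its end, in the units of the state.
- get_obs(): the state, without advancing time (a new reading comes with each control period).
- snapshot(name): name is "scene" or "side" or "wrist"; returns (picture, depth): 384x512x3 uint8, red, green, blue; 384x512 float32, m along the optical axis (not along the pixel's ray), 0 where there is no reading.
- camera_params(name): a dict with "K" (3x3 intrinsics, pixels), "R" (3x3) and "t" (3): a world point X has camera coordinates R X + t. Camera axes: x right, y down, z forward; pixel columns grow to the right and rows downward; lengths in m; the calibration is good to about 2 mm. A picture is of the moment at which its call begins: read the wrist's pose just before it. camera_params takes no time and is no camera call; for the wrist camera it gives the pose at the moment of the call.
- job_done(): hands the job in, once; it reports no verdict.
Trained networks look in the newest picture that a camera, given by its name, has taken for a name from the list of things; names that differ only in an ending like _2 or _b are one class to them, and where a whole thing is asked for, a point or a joint stands for the part that bears it (a point fixed in the world has none). Each returns a list of dicts, best first, with "conf" (0 to 1); they miss things now and then, are a little off and sometimes report something else, mostly with a low value. They report only what shows in the picture. A call takes as long as a camera call. They do not tell look-alikes from the thing itself.
- cut_out(camera, target): "region" (384x512 bool, what is visible of it) and "extent" ([left, top, right, bottom] in pixels, round what is visible of it).
- mark_of(camera, target): "position" ([column, row] in pixels: a listed point, or the origin of a listed thing).
The state is a dict: "time": time; "joint_pos": joint angles; "qd": joint speeds; "joint_efforts": joint torques, N m; "position": TCP position; "orientation": TCP orientation; "ft_force": force on the tool from outside, world axes, zero at the start; "ft_torque": the same for the moment, N m; "opening": finger opening in m.
Only numpy, scipy, OpenCV 4.12 (cv2) and the standard library are available. Lean on these libraries where they do the work, as an engineer would, in place of code of your own. Each camera call takes 0.05 s, during which the arm holds its last target.

## Task

Lift the stray bolt out of the pocket it stands in and put it in the white spoon rest, and put away the steel sockets standing about on the shelf: slide each one, square drive hole up, fully home into the round pocket that fits it closely in the open top tray of the small grey drawer cabinet (a pocket whose socket is missing stays empty). Only when all that is done, fold the plain inner flap down flat, and after it the outer flap with the thumb tab down flat over the inner one. Leave the other things on the shelf where they are.

Things in the scene. Friction and masses are not known exactly. Their poses are not given: they have to be found in the camera images.
- socket_28: loose steel socket, a plain round cylinder 28 mm in diameter and 44 mm tall, standing upright on the shelf with its square drive hole up; origin at the centre of its underside, z up along its axis. May be absent.
- socket_33: loose steel socket, a plain round cylinder 33 mm in diameter and 44 mm tall, standing upright on the shelf with its square drive hole up; origin at the centre of its underside, z up along its axis. May be absent.
- socket_38: loose steel socket, a plain round cylinder 38 mm in diameter and 44 mm tall, standing upright on the shelf with its square drive hole up; origin at the centre of its underside, z up along its axis. May be absent.
- socket_43: loose steel socket, a plain round cylinder 43 mm in diameter and 44 mm tall, standing upright on the shelf with its square drive hole up; origin at the centre of its underside, z up along its axis. May be absent.
- pocket_28: white plastic block 54 x 53.5 x 24 mm high, fixed on the cabinet's tray floor, with a round through hole of 30 mm diameter (2 mm chamfer at the mouth) for socket_28; origin at the hole's centre on the tray floor, mouth 24 mm above. A socket fully home stands on the tray floor, 20 mm proud of the block. The blocks stand in a row along the cabinet's y, 54 mm apart, in any order.
- pocket_33: white plastic block 54 x 53.5 x 24 mm high, fixed on the cabinet's tray floor, with a round through hole of 35 mm diameter (2 mm chamfer at the mouth) for socket_33; origin at the hole's centre on the tray floor, mouth 24 mm above. A socket fully home stands on the tray floor, 20 mm proud of the block. The blocks stand in a row along the cabinet's y, 54 mm apart, in any order.
- pocket_38: white plastic block 54 x 53.5 x 24 mm high, fixed on the cabinet's tray floor, with a round through hole of 40 mm diameter (2 mm chamfer at the mouth) for socket_38; origin at the hole's centre on the tray floor, mouth 24 mm above. A socket fully home stands on the tray floor, 20 mm proud of the block. The blocks stand in a row along the cabinet's y, 54 mm apart, in any order.
- pocket_43: white plastic block 54 x 53.5 x 24 mm high, fixed on the cabinet's tray floor, with a round through hole of 45 mm diameter (2 mm chamfer at the mouth) for socket_43; origin at the hole's centre on the tray floor, mouth 24 mm above. A socket fully home stands on the tray floor, 20 mm proud of the block. The blocks stand in a row along the cabinet's y, 54 mm apart, in any order.
- bolt: loose steel bolt, head down: round head 22 mm across and 9 high, shank 14 mm across, 60 mm long in all; found standing in one of the pockets; origin at the centre of the head's outer face (its underside as found), z along the shank. Standing there it is too tall for the flaps to close.
- cabinet: small grey plastic drawer cabinet, fixed, 124 (its x) x 228 (its y) x 94 mm high; origin at the centre of its underside. Its top is an open tray, inside 114 x 220 mm: floor 34 mm, long walls 94 mm and end walls 88 mm above the underside. Flaps hinged at its ends (-y inner flap, +y outer flap).
- inner_flap (a joint): inner flap of the tray, white plastic plate 116 mm long from hinge to free edge, 110 mm wide, 3 mm thick, plain, the lower of the two, closing between the long walls; hinged along the cabinet's -y end. Value in rad: 0 folded down flat, 1.57 upright, about 2 to 2.3 leaning outward as found; the stiff hinge stays where it is left.
- inner_flap_hinge (a point): middle of the inner flap's hinge line, 89.5 mm above the cabinet's underside; the hinge axis runs along the cabinet's x. Folded down, the flap runs from here along the cabinet's +y.
- inner_flap_edge (a point): middle of the inner flap's free edge, 116 mm from the hinge, moving with it.
- outer_flap (a joint): outer flap of the tray, white plastic plate 130 mm long from hinge to free edge, 124 mm wide, 3 mm thick, with a round thumb tab (16 mm radius) on its free edge and a grey grip rib, closing over the inner flap; hinged along the cabinet's +y end. Value in rad: 0 folded down flat, 1.57 upright, about 2 to 2.3 leaning outward as found; the stiff hinge stays where it is left.
- outer_flap_hinge (a point): middle of the outer flap's hinge line, 95.5 mm above the cabinet's underside; the hinge axis runs along the cabinet's x. Folded down, the flap runs from here along the cabinet's -y.
- outer_flap_edge (a point): middle of the outer flap's free edge, 130 mm from the hinge, moving with it.
- ratchet: bystander, loose: chrome ratchet, 200 long, lying flat (mm).
- glasses_case: bystander, loose: orange safety glasses case, 65 x 160 x 47 (mm).
- spoon_rest: bystander, loose: white ceramic spoon rest, round dish 96 across with a short handle along its -x, its floor 4 above the shelf, its rim 15 high, small bolts along the edge; origin under the middle of the dish (mm).
- sprayer_head: bystander, loose: green plastic sprayer head, 78 high (mm).
- tape_roll: bystander, loose: roll of tape, 86 across, 24 high (mm).
- screwdriver: bystander, loose: screwdriver lying flat (mm).
- screw_jar: bystander, loose: small glass jar, 60 across, 65 high (mm).
There are look-alikes about, which are no part of the job. Leave any blue look-alike of the socket_33 alone.

How it is judged:
By the outcome, as a careful person would: the job done as asked, in the order asked, and still so for the second after the job is handed in, with the robot touching nothing.
Of socket_28, socket_33, socket_38, socket_43 only 3 to 4 are there at a start; the rules pass over those that are not, and their reading is None.
At some moment in a run one of socket_28, socket_33, socket_38, socket_43 may be knocked a few centimetres aside while the robot is not near it.
Once in a run the grip may slacken for a moment while it holds something.
It also fails if it takes over 210 s, if anything falls off the work surface, if the arm or the gripper's body presses on something with over 40 N, if the wrist force passes 120 N, or if a joint passes its speed limit or range.

## Working session

There is one attempt and no reset: what is moved stays moved. The work goes in short steps, Python scripts to look and compute and a tool call to move; the robot and the scene stay as the last step left them, time stands still between calls to the robot, and variables do not carry over. Pictures are saved under pics/ and viewed, and the job is handed in when it is done.

Besides the shell and the picture viewer there is one more tool, called after "Emit:" by a JSON object that holds its "op" and its "data", one argument or row to a line. drive_tool: Moves the arm, as the interface text tells. Its arguments: {"type":"object","properties":{"plan":{"type":"array"}},"required":["plan"]}

```bash
mkdir -p pics
cat > h.py <<'E'
from plant import *
import numpy as np, cv2
from scipy.spatial.transform import Rotation as Rn
def shot(name,fn):
    cp=camera_params(name); im,d=snapshot(name)
    cv2.imwrite('pics/'+fn+'.png',cv2.resize(im[:,:,::-1],(768,576),interpolation=cv2.INTER_CUBIC))
    np.savez(fn+'.npz',im=im,d=d,K=cp['K'],R=cp['R'],t=cp['t'])
    return im,d,cp
def cloud(d,cp):
    K=np.array(cp['K']);R=np.array(cp['R']);t=np.array(cp['t'])
    v,u=np.mgrid[0:384,0:512]
    P=np.stack([(u-K[0,2])/K[0,0]*d,(v-K[1,2])/K[1,1]*d,d],-1)
    W=(P-t)@R
    W[d==0]=np.nan
    return W
def load(fn):
    z=np.load(fn+'.npz'); return z['im'],z['d'],{k:z[k] for k in 'KRt'}
def proj(X,cp):
    p=np.array(cp['K'])@(np.array(cp['R'])@np.array(X)+np.array(cp['t'])); return p[:2]/p[2]
E
python3 - <<'E'
from h import *
for n in ['scene','side','wrist']:
    im,d,cp=shot(n,n+'0'); print(n,np.round(cp['K'],1).tolist(),np.round(-np.array(cp['R']).T@cp['t'],3),np.round(cp['R'],3).tolist())
o=get_obs();print(o['time'],o['position'],o['orientation'],o['opening'],o['ft_force'])
E
```

```text
scene [[469.6, 0.0, 253.8], [0.0, 469.6, 202.2], [0.0, 0.0, 1.0]] [1.328 0.132 0.739] [[-0.282, 0.959, 0.015], [0.6, 0.189, -0.778], [-0.749, -0.211, -0.628]]
side [[469.5, 0.0, 253.8], [0.0, 469.5, 198.5], [0.0, 0.0, 1.0]] [ 0.266 -0.852  0.93 ] [[0.929, -0.369, -0.011], [-0.269, -0.655, -0.707], [0.254, 0.66, -0.707]]
wrist [[279.5, 0.0, 255.9], [0.0, 279.5, 190.8], [0.0, 0.0, 1.0]] [0.65  0.082 0.373] [[1.0, -0.001, -0.001], [-0.001, -0.947, 0.32], [-0.002, -0.32, -0.947]]
0.15 [6.49539716e-01 6.66053098e-05 2.09134231e-01] [-2.22061733e+00 -2.22051875e+00  1.34240980e-03] 0.08571414225386816 [-1.28150361 -0.39425785  0.28363029]
```

View pics/scene0.png

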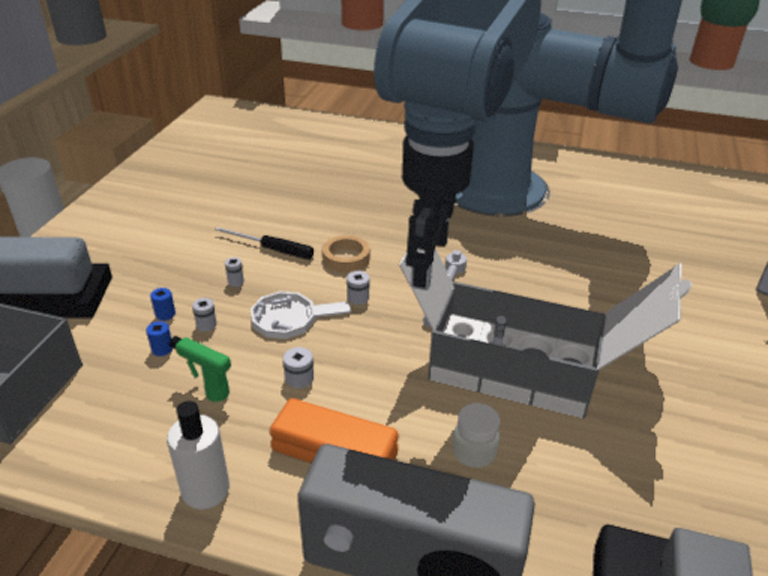

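View pics/side0.png

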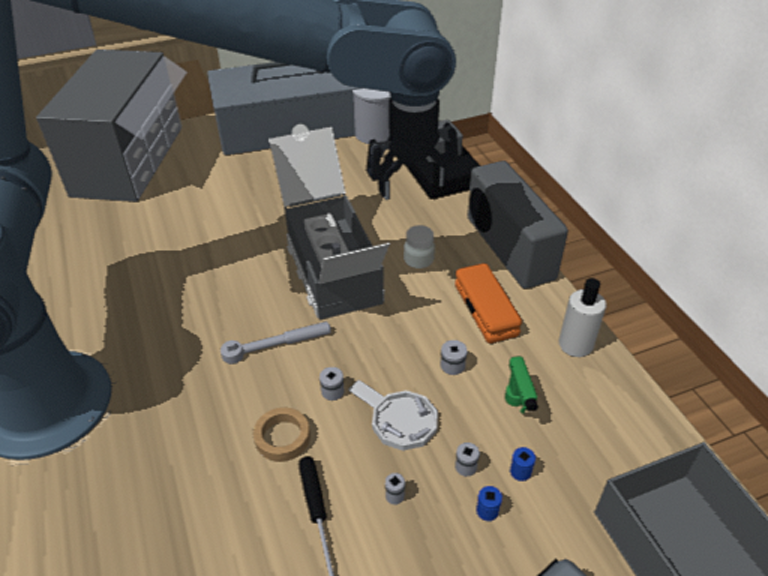

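View pics/wrist0.png

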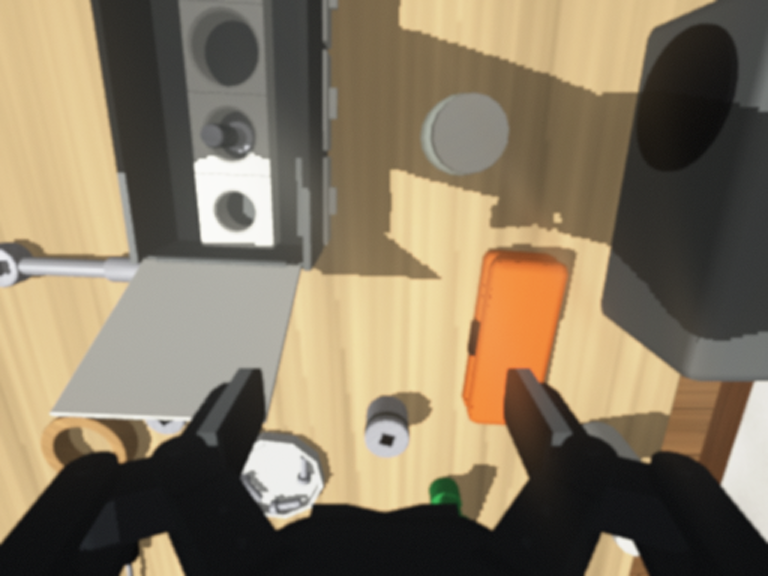

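The scene view shows four steel sockets at about (234,272), (204,315), (357,288) and (298,367) in the 768-px picture, with two blue look-alikes at (162,304) and (159,338). The bolt stands in the second pocket at (500,328). Next I'll measure positions and diameters.

Run:
```python
from h import *
from scipy.optimize import least_squares
for n in ['scene','side']:
    im,d,cp=load(n+'0'); W=cloud(d,cp)
    m=(W[...,2]>0.036)&(W[...,2]<0.052)
    k,lab,st,ce=cv2.connectedComponentsWithStats(m.astype(np.uint8))
    print(n)
    for i in range(1,k):
        if st[i,4]<25 or st[i,4]>900: continue
        P=W[lab==i]; c=im[lab==i].mean(0)
        print(np.round(ce[i]*1.5),st[i,4],np.round(np.median(P,0),3),np.round(P.min(0),3),np.round(P.max(0),3),c.round())
    # table check
    m=(abs(W[...,2])<0.01); print('table z',np.nanmedian(W[...,2][m]))
    for t in ['socket_28','socket_33','socket_38','socket_43','bolt','spoon_rest','cabinet']:
        for r in cut_out(n,t)[:5]:
            e=r['extent'];print(t,round(r['conf'],2),np.round(np.array(e)*1.5))
```

```text
scene
[199.  35.] 205 [-0.526 -0.952  0.043] [-0.678 -1.095  0.036] [-0.512 -0.894  0.052] [81. 58. 37.]
[499. 182.] 202 [0.065 0.018 0.044] [ 0.004 -0.044  0.036] [0.08  0.072 0.052] [52. 62. 71.]
[232. 264.] 80 [ 0.473 -0.369  0.043] [ 0.456 -0.383  0.036] [ 0.484 -0.355  0.047] [120. 119. 124.]
[ 46. 288.] 282 [ 0.629 -0.616  0.046] [ 0.554 -0.688  0.036] [ 0.651 -0.569  0.052] [63. 66. 70.]
[357. 279.] 145 [ 0.451 -0.156  0.043] [ 0.428 -0.174  0.036] [ 0.469 -0.138  0.047] [144. 142. 150.]
[160. 295.] 125 [ 0.584 -0.439  0.043] [ 0.565 -0.458  0.036] [ 0.6   -0.425  0.048] [ 44.  72. 140.]
[202. 306.] 130 [ 0.589 -0.363  0.044] [ 0.571 -0.381  0.036] [ 0.603 -0.349  0.047] [134. 132. 138.]
[473. 314.] 166 [0.482 0.043 0.044] [0.478 0.008 0.036] [0.502 0.083 0.052] [62. 63. 63.]
[551. 331.] 338 [0.487 0.162 0.044] [0.481 0.092 0.036] [0.502 0.229 0.052] [61. 61. 62.]
[157. 330.] 143 [ 0.661 -0.401  0.044] [ 0.64  -0.418  0.036] [ 0.675 -0.387  0.049] [ 43.  70. 140.]
[ 21. 333.] 149 [ 0.726 -0.586  0.045] [ 0.722 -0.626  0.036] [ 0.729 -0.544  0.052] [60. 61. 62.]
[462. 330.] 63 
[... 4277 characters left out ...]
1.]
socket_28 0.53 [443. 344. 471. 373.]
socket_33 0.78 [456. 445. 475. 475.]
socket_33 0.72 [322. 366. 346. 399.]
socket_33 0.58 [385. 473. 406. 505.]
socket_33 0.58 [513. 448. 534. 481.]
socket_33 0.53 [443. 344. 471. 373.]
socket_38 0.78 [456. 445. 475. 475.]
socket_38 0.72 [322. 366. 346. 399.]
socket_38 0.58 [385. 473. 406. 505.]
socket_38 0.58 [513. 448. 534. 481.]
socket_38 0.53 [443. 344. 471. 373.]
socket_43 0.78 [456. 445. 475. 475.]
socket_43 0.72 [322. 366. 346. 399.]
socket_43 0.58 [385. 473. 406. 505.]
socket_43 0.58 [513. 448. 534. 481.]
socket_43 0.53 [443. 344. 471. 373.]
bolt 0.36 [331. 242. 346. 256.]
spoon_rest 0.58 [351. 381. 439. 457.]
cabinet 0.89 [269. 126. 390. 320.]
```

Run:
```python
from h import *
for n in ['scene','side']:
    for t in ['socket_28','socket_33','socket_38','socket_43','pocket_28','pocket_33','pocket_38','pocket_43','bolt','spoon_rest','inner_flap_hinge','outer_flap_hinge','inner_flap_edge','outer_flap_edge','cabinet']:
        print(n,t,[(round(r['conf'],2),np.round(np.array(r['position'])*1.5).tolist()) for r in mark_of(n,t)[:4]])
print(get_obs()['time'])
```

```text
scene socket_28 [(0.86, [165.0, 347.0]), (0.85, [298.0, 378.0]), (0.7, [163.0, 314.0]), (0.63, [357.0, 293.0])]
scene socket_33 [(0.86, [165.0, 347.0]), (0.85, [298.0, 378.0]), (0.7, [163.0, 314.0]), (0.63, [357.0, 293.0])]
scene socket_38 [(0.86, [165.0, 347.0]), (0.85, [298.0, 378.0]), (0.7, [163.0, 314.0]), (0.63, [357.0, 293.0])]
scene socket_43 [(0.86, [165.0, 347.0]), (0.85, [298.0, 378.0]), (0.7, [163.0, 314.0]), (0.63, [357.0, 293.0])]
scene pocket_28 [(0.73, [238.0, 285.0]), (0.65, [573.0, 368.0]), (0.55, [496.0, 350.0]), (0.53, [458.0, 341.0])]
scene pocket_33 [(0.73, [238.0, 285.0]), (0.65, [573.0, 368.0]), (0.55, [496.0, 350.0]), (0.53, [458.0, 341.0])]
scene pocket_38 [(0.73, [238.0, 285.0]), (0.65, [573.0, 368.0]), (0.55, [496.0, 350.0]), (0.53, [458.0, 341.0])]
scene pocket_43 [(0.73, [238.0, 285.0]), (0.65, [573.0, 368.0]), (0.55, [496.0, 350.0]), (0.53, [458.0, 341.0])]
scene bolt []
scene spoon_rest [(0.88, [282.0, 318.0])]
scene inner_flap_hinge [(0.92, [439.0, 307.0]), (0.74, [601.0, 333.0])]
scene outer_flap_hinge [(0.89, [604.0, 338.0])]
scene inner_flap_edge [(
[... 537 characters left out ...]
3, [331.0, 393.0])]
side pocket_28 [(0.71, [325.0, 253.0]), (0.65, [316.0, 236.0]), (0.51, [342.0, 271.0])]
side pocket_33 [(0.71, [325.0, 253.0]), (0.65, [316.0, 236.0]), (0.51, [342.0, 271.0])]
side pocket_38 [(0.71, [325.0, 253.0]), (0.65, [316.0, 236.0]), (0.51, [342.0, 271.0])]
side pocket_43 [(0.71, [325.0, 253.0]), (0.65, [316.0, 236.0]), (0.51, [342.0, 271.0])]
side bolt [(0.45, [341.0, 269.0])]
side spoon_rest [(0.95, [404.0, 415.0])]
side inner_flap_hinge [(0.93, [347.0, 272.0])]
side outer_flap_hinge [(0.76, [316.0, 196.0])]
side inner_flap_edge [(0.69, [289.0, 437.0]), (0.57, [357.0, 249.0])]
side outer_flap_edge [(0.76, [306.0, 134.0])]
side cabinet [(0.67, [336.0, 269.0])]
2.35
```

I count four steel sockets. Measured widths give socket_28 at (0.469,-0.371), socket_38 at (0.446,-0.158), socket_33 at (0.586,-0.366) and socket_43 at (0.653,-0.182). The two blue ones will be left alone. Next I'll look at the tray from above.

Emit:
{"op": "drive_tool", "data": {
  "plan": [
    [1, 4, -3, -2, 0],
    [1, 8, -7, -5, 0],
    [1, 13, -11, -6, 0],
    [1, 13, -11, -6, 0],
    [1, 13, -11, -6, 0],
    [1, 13, -11, -6, 0]
  ]
}}

```text
time: 2.95
position: [0.54, 0.1302, 0.2703]
orientation: [2.22, 2.222, 0.001]
ft_force: [-0.1, -0.0, -0.5]
opening: 0.0853
```

Run:
```python
from h import *
im,d,cp=shot('wrist','wrist1'); o=get_obs();print(o['time'],o['position'],o['orientation'],o['ft_force'])
W=cloud(d,cp)
for t in ['pocket_28','bolt','inner_flap_hinge','outer_flap_hinge','inner_flap_edge','outer_flap_edge']:
    for r in mark_of('wrist',t)[:5]:
        u,v=np.round(r['position']).astype(int); print(t,round(r['conf'],2),u*1.5,v*1.5,np.round(W[min(v,383),min(u,511)],4))
```

```text
3.0 [0.54025986 0.12963107 0.26985005] [ 2.22131773e+00  2.22113461e+00 -2.86137260e-04] [ 0.43804642  0.6257649  -0.71207076]
pocket_28 0.93 378.0 324.0 [0.5343 0.0354 0.0343]
pocket_28 0.82 382.5 219.0 [0.5391 0.1446 0.034 ]
pocket_28 0.61 384.0 277.5 [0.5404 0.0955 0.0643]
pocket_28 0.56 384.0 168.0 [0.5405 0.1916 0.0346]
bolt 0.53 388.5 276.0 [0.5448 0.0924 0.0497]
bolt 0.49 385.5 324.0 [0.5421 0.0353 0.034 ]
bolt 0.19 568.5 408.0 [0.5958 0.1366 0.326 ]
inner_flap_hinge 0.61 382.5 378.0 [0.539  0.0062 0.0921]
outer_flap_hinge 0.6 390.0 126.0 [0.5449 0.2252 0.0976]
inner_flap_edge 0.79 372.0 516.0 [0.5374 0.1393 0.3674]
```

View pics/wrist1.png

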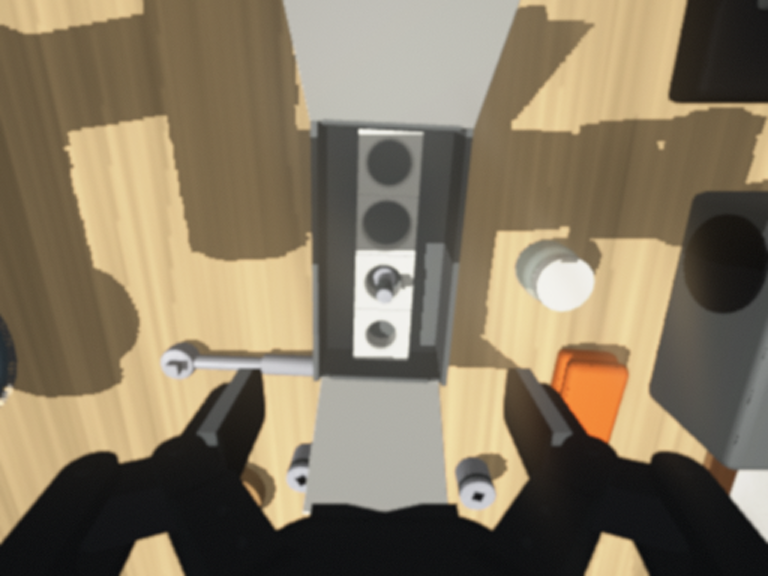

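The wrist picture shows, from -y to +y, the pocket holes at (380,334), (384,281, with the bolt), (387,221) and (389,161). I'll measure the holes.

```bash
cat > pk.py <<'E'
from h import *
def holes(fn):
    im,d,cp=load(fn)
    W=cloud(d,cp)
    ys=[];
    # block-top mask -> holes are contours inside; reproject onto z=0.058 plane
    K=cp['K'];R=cp['R'];t=cp['t'];C=-R.T@t
    def toplane(u,v,z):
        r=R.T@np.array([(u-K[0,2])/K[0,0],(v-K[1,2])/K[1,1],1]); return C+r*(z-C[2])/r[2]
    # rectified orthographic image at z=0.058, 0.5mm/px
    s=0.0005; x0,y0=0.46,-0.01
    xs=x0+s*np.arange(320); yy=y0+s*np.arange(500)
    X,Y=np.meshgrid(xs,yy); P=np.stack([X,Y,np.full_like(X,0.058)],-1)@R.T+t
    u=(P[...,0]/P[...,2]*K[0,0]+K[0,2]).astype(np.float32); v=(P[...,1]/P[...,2]*K[1,1]+K[1,2]).astype(np.float32)
    o=cv2.remap(im,u,v,cv2.INTER_CUBIC)
    return o,x0,y0,s
E
python3 - <<'E'
from pk import *
o,x0,y0,s=holes('wrist1')
cv2.imwrite('pics/rect1.png',cv2.resize(o[:,:,::-1],None,fx=1.15,fy=1.15))
g=cv2.cvtColor(o,cv2.COLOR_RGB2GRAY)
# block edges profile & cabinet
im,d,cp=load('wrist1');W=cloud(d,cp)
top=(abs(W[...,2]-0.058)<0.004)&(abs(W[...,0]-.54)<.04)&(W[...,1]>0)&(W[...,1]<.24)
P=W[top]; print('blocks',len(P),np.percentile(P,[0.5,99.5],axis=0).round(4).tolist(), np.median(P[:,2]))
wall=(W[...,2]>0.086)&(W[...,2]<0.098)&(abs(W[...,0]-.54)<.08)&(W[...,1]>-.01)&(W[...,1]<.24)
P=W[wall]; print('walls',np.percentile(P,[1,99],axis=0).round(4).tolist())
for sgn in (-1,1):
    Q=P[(P[:,0]-.54)*sgn>0.045]; Q=Q[(Q[:,1]>.02)&(Q[:,1]<.21)]; print(sgn,np.polyfit(Q[:,1],Q[:,0],1),len(Q),np.median(Q[:,2]))
# table height
T=W[abs(W[...,2])<0.01]; print(np.median(T[:,2]))
E
```

```text
blocks 3790 [[0.5104, 0.0047, 0.0546], [0.5721, 0.2232, 0.0611]] 0.0578102382501681
walls [[0.4754, 0.0002, 0.0864], [0.6058, 0.2289, 0.0979]]
-1 [0.04428711 0.47641845] 717 0.09370773403108207
1 [0.04463285 0.59446731] 737 0.09371257552613994
-0.00014798393818477205
```

View pics/rect1.png

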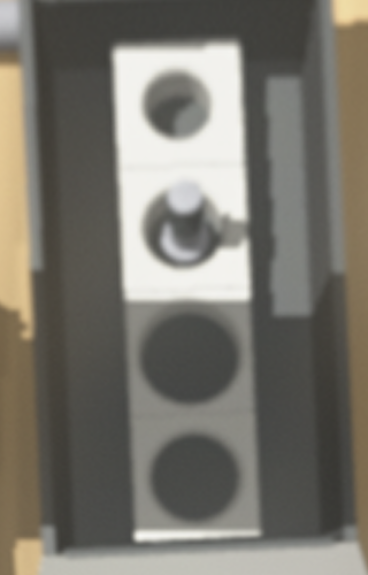

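Hole diameters are about 30, 36, 43.5 and 39 mm, so from -y to +y the pockets are 28, 33 (bolt), 43, 38. The cabinet is yawed about -2.55°. Next I'll refine the hole centres and find the bolt.

```bash
cat >> pk.py <<'E'
from scipy.optimize import least_squares
def fitrow(fn,verbose=True):
    o,x0,y0,s=holes(fn)
    g=cv2.GaussianBlur(cv2.cvtColor(o,cv2.COLOR_RGB2GRAY),(0,0),1.5).astype(float)
    rad=[15,17.5,22.5,20]; th=-0.0445
    pts=[]; 
    c0=np.array([[.5365,.0348],[.5395,.0888],[.5415,.1427],[.5438,.1967]])
    for k in range(4):
        cc=c0[k].copy(); r=rad[k]/1000
        for it in range(3):
            E=[]
            for a in np.linspace(0,2*np.pi,72,endpoint=False):
                rr=np.arange(r-.0035,r+.0035,s/2)
                px=((cc[0]+rr*np.cos(a)-x0)/s).astype(np.float32);py=((cc[1]+rr*np.sin(a)-y0)/s).astype(np.float32)
                p=cv2.remap(g.astype(np.float32),px[None],py[None],cv2.INTER_LINEAR)[0]
                gr=np.diff(p); i=gr.argmax()
                if gr[i]>1.0: E.append([cc[0]+rr[i]*np.cos(a),cc[1]+rr[i]*np.sin(a)])
            E=np.array(E)
            f=least_squares(lambda q:np.hypot(E[:,0]-q[0],E[:,1]-q[1])-q[2],[*cc,r],loss='soft_l1',f_scale=.0005)
            cc=f.x[:2]
        if verbose: print(k,len(E),np.round(f.x*1000,2),np.round(np.std(f.fun)*1000,2))
        pts.append(cc)
    return np.array(pts)
E
python3 - <<'E'
from pk import *
p=fitrow('wrist1')
# rigid fit: 54mm spacing
d=np.diff(p,axis=0);print(np.hypot(*d.T)*1000, np.degrees(np.arctan2(d[:,0],d[:,1])))
im,d,cp=load('wrist1');W=cloud(d,cp)
m=(W[...,2]>0.064)&(abs(W[...,0]-.54)<.03)&(abs(W[...,1]-.09)<.03)
P=W[m];print(len(P),P.min(0),P.max(0),np.median(P[P[:,2]>.09],0))
for zlo in (.064,.07,.076,.082,.088): 
    Q=P[(P[:,2]>zlo)&(P[:,2]<zlo+.006)];print(zlo,len(Q),Q.mean(0).round(4))
# spoon rest close crop from scene & side
for n,b in (('scene',(150,180,250,240)),('side',(220,240,310,310))):
    i=load(n+'0')[0][b[1]:b[3],b[0]:b[2]]; cv2.imwrite(f'pics/sr_{n}.png',cv2.resize(i[:,:,::-1],None,fx=5,fy=5,interpolation=cv2.INTER_CUBIC))
    im,d,cp=load(n+'0');W=cloud(d,cp)
    m=(W[...,2]>.011)&(W[...,2]<.02)&(abs(W[...,0]-.55)<.12)&(abs(W[...,1]+.25)<.1); 
    k,lab,st,ce=cv2.connectedComponentsWithStats(m.astype(np.uint8))
    for j in range(1,k):
        if st[j,4]>40: P=W[lab==j];print(n,st[j,4],P.min(0).round(3),P.max(0).round(3),ce[j]*1.5)
    print(mark_of(n,'spoon_rest')[:1], )
    print([proj([a,b_,.0],cp)*1.5 for a,b_ in ((.51,-.26),)])
E
```

```text
0 72 [536.82  35.41  14.49] 0.33
1 72 [539.47  88.55  17.6 ] 1.15
2 72 [542.27 143.08  22.09] 1.47
3 72 [544.48 198.24  19.36] 1.29
[53.20401221 54.59986767 55.21138684] [2.85074779 2.94203012 2.29617505]
154 [0.53253716 0.08131821 0.06430541] [0.54709669 0.0960045  0.09519589] [0.53910325 0.08887669 0.09377192]
0.064 12 [0.5392 0.0943 0.0671]
0.07 15 [0.5402 0.0941 0.0736]
0.076 14 [0.54   0.0937 0.0792]
0.082 14 [0.5402 0.0941 0.0851]
0.088 67 [0.5398 0.0896 0.0925]
scene 361 [ 0.478 -0.309  0.011] [ 0.584 -0.205  0.02 ] [278.93351801 312.73545706]
[{'position': [187.8, 211.7], 'conf': 0.88}]
[array([285.64726662, 309.33957279])]
side 401 [ 0.479 -0.311  0.011] [ 0.582 -0.198  0.02 ] [405.21695761 418.23067332]
side 55 [ 0.489 -0.287  0.011] [ 0.513 -0.256  0.02 ] [390.19090909 429.19090909]
[{'position': [269.0, 276.9], 'conf': 0.95}]
[array([392.28491642, 427.49603456])]
```

View pics/sr_side.png

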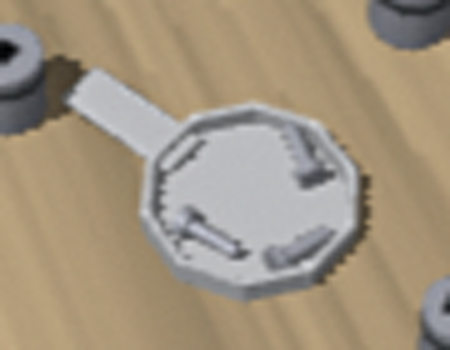

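The bolt stands upright at about (0.539, 0.0885), and the middle of the spoon-rest dish is clear (small bolts along the edge only). Now I'll take the bolt.

Emit:
{"op": "drive_tool", "data": {
  "plan": [
    [0.5, -4.1, 0, 0, 0],
    [0.5, -4.1, 0, 4, 0],
    [0.5, -4.1, 0, 9, 0],
    [0.5, -4.1, -0.1, 13.5, 0],
    [0.5, -4.1, -0.1, 16, 0],
    [0.5, -4.1, -0.1, 16, 0],
    [0.5, -4.1, -0.1, 16, 0]
  ]
}}

```text
time: 4.1
position: [0.5396, 0.0889, 0.1107]
orientation: [2.221, 2.221, 0.001]
ft_force: [0.9, 0.8, 0.5]
opening: 0.0424
```

Run:
```python
from h import *
im,d,cp=shot('wrist','wrist2'); o=get_obs();print(o['time'],o['position'],o['orientation'],o['ft_force'],o['opening'])
W=cloud(d,cp)
m=(W[...,2]>0.066)&(W[...,2]<.1)&(abs(W[...,0]-.54)<.03)&(abs(W[...,1]-.09)<.03)
P=W[m];print(len(P),np.median(P[P[:,2]>.09],0),P.min(0),P.max(0))
```

```text
4.15 [0.5404994  0.08889533 0.1119292 ] [2.21991699 2.21973583 0.00328992] [ 0.45961779 -0.10416695  0.57119281] 0.0427281751380053
527 [0.54030439 0.08908312 0.09383135] [0.53281099 0.08132119 0.06624773] [0.54729176 0.09579524 0.09543494]
```

View pics/wrist2.png

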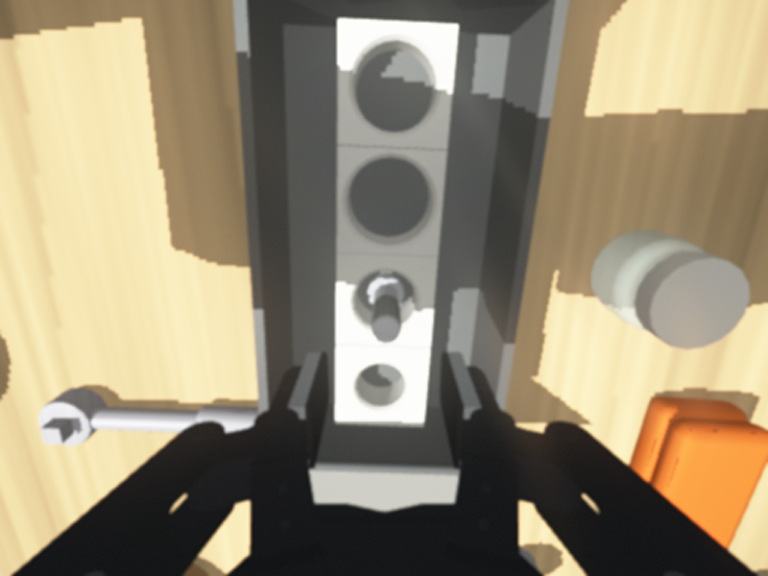

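The bolt is at (386,310) between the jaws. I'll descend and grip it.

Emit:
{"op": "drive_tool", "data": {
  "plan": [
    [0.5, 0, 0, 3, 0],
    [0.5, 0, 0, 4.6, 0],
    [0.5, 0, 0, 4.6, 0],
    [0, 0, 0, 4.6, 0],
    [0, 0, 0, 4.6, 0],
    [0, 0, 0, 4.6, 0],
    [0, 0, 0, 4.6, 0],
    [0, 0, 0, 4.6, 0]
  ]
}}

```text
time: 4.95
position: [0.5409, 0.089, 0.0665]
orientation: [2.219, 2.219, 0.004]
ft_force: [-1.0, 1.0, 6.0]
opening: 0.0095
```

Run:
```python
from pk import *
p=fitrow('wrist2')
d=np.diff(p,axis=0);print(np.hypot(*d.T)*1000, np.degrees(np.arctan2(d[:,0],d[:,1])))
for n,uv in (('scene',(187.8, 211.7)),('side',(269.0, 276.9))):
    _,_,cp=load(n+'0');K=cp['K'];R=cp['R'];C=-R.T@cp['t']
    r=R.T@np.array([(uv[0]-K[0,2])/K[0,0],(uv[1]-K[1,2])/K[1,1],1]); print(n,C-r*C[2]/r[2])
```

```text
0 72 [536.8   35.95  14.25] 0.35
1 67 [539.72  89.    17.56] 1.09
2 72 [541.97 145.49  20.  ] 0.46
3 72 [544.41 196.31  19.26] 0.39
[53.13064854 56.5388387  50.8744205 ] [3.14550351 2.28387832 2.74799856]
scene [ 0.53138079 -0.25807239  0.        ]
side [ 0.53542949 -0.24530423  0.        ]
```

Opening 9.5 mm is less than the 14 mm shank, so I'll check the grasp in a picture.

Run:
```python
from h import *
im,d,cp=shot('wrist','wrist3'); o=get_obs();print(o['time'],o['position'],o['ft_force'],o['opening'])
im,d,cp=shot('side','side3');
cv2.imwrite('pics/side3c.png',cv2.resize(im[100:230,160:300,::-1],None,fx=5,fy=5,interpolation=cv2.INTER_CUBIC)[:600])
from pk import *
o,x0,y0,s=holes('wrist2'); cv2.imwrite('pics/rect2.png',cv2.resize(o[:,:,::-1],None,fx=1.15,fy=1.15))
```

```text
5.0 [0.54093442 0.08895463 0.06652077] [-1.30467214 -0.422762    7.18441803] 0.009434563550448912
```

View pics/wrist3.png

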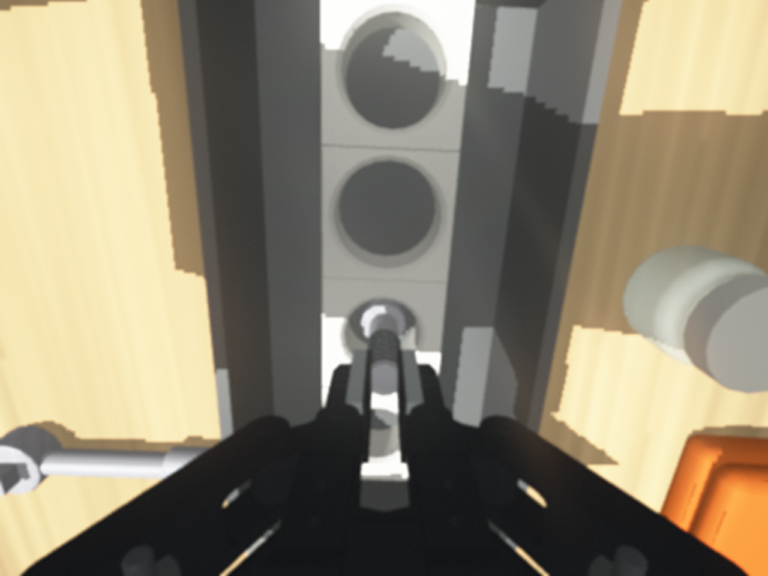

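View pics/rect2.png

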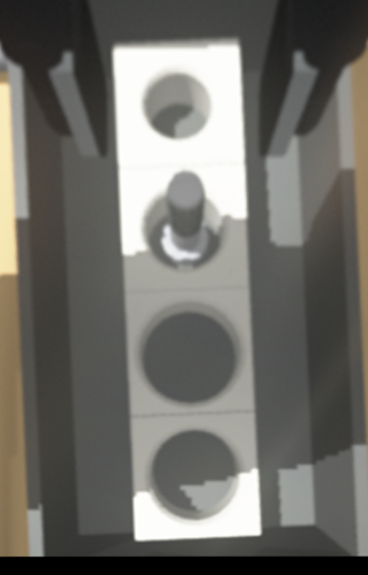

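The bolt is between the pads at (386,365). I'll lift it clear.

Emit:
{"op": "drive_tool", "data": {
  "plan": [
    [0, 0, 0, -1, 0],
    [0, 0, 0, -4, 0],
    [0, 0, 0, -8, 0],
    [0, 0, 0, -12, 0],
    [0, 0, 0, -16, 0],
    [0, 0, 0, -21, 0],
    [0, 0, 0, -21, 0]
  ]
}}

```text
time: 5.75
position: [0.5428, 0.0889, 0.2836]
orientation: [2.213, 2.213, 0.017]
ft_force: [0.1, -0.2, -0.3]
opening: 0.0093
```

Run:
```python
from pk import *
im,d,cp=shot('wrist','wrist4'); o=get_obs();print(o['time'],o['position'],o['ft_force'],o['opening'])
o,x0,y0,s=holes('wrist4'); cv2.imwrite('pics/rect4.png',cv2.resize(o[:,:,::-1],None,fx=1.15,fy=1.15))
W=cloud(d,cp)
m=(abs(W[...,0]-.5)<.3)&(W[...,1]<0.02)&(W[...,1]>-.12)&(W[...,2]>.07)&(W[...,2]<.25)
P=W[m];print('flap',P.min(0),P.max(0))
```

```text
5.8 [0.54115214 0.08899435 0.27955446] [ 0.09492632 -0.46402876 -0.97011043] 0.009823488439202046
flap [ 0.47390193 -0.05138477  0.07015133] [0.59823723 0.01996766 0.19272181]
```

View pics/wrist4.png

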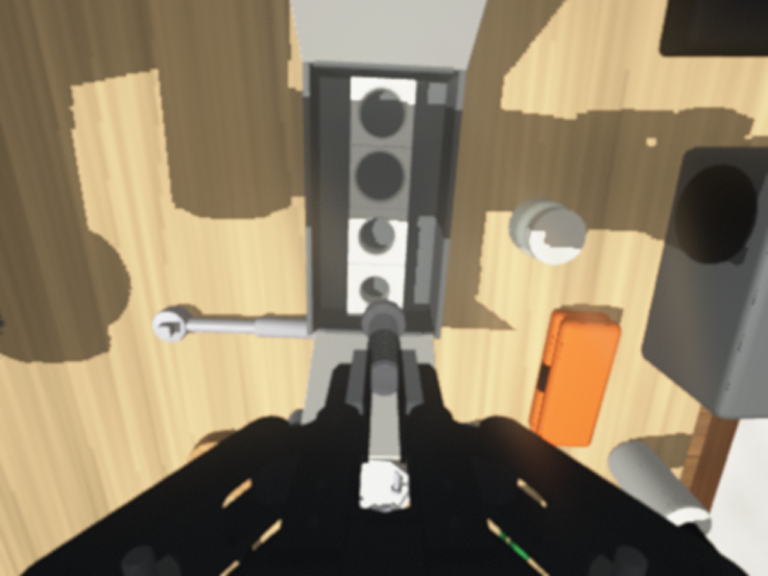

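View pics/rect4.png

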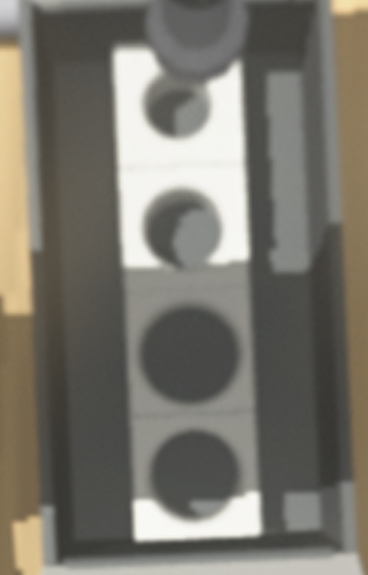

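The bolt is held and the pockets read 28, 33, 43, 38. Now on to the spoon rest.

Emit:
{"op": "drive_tool", "data": {
  "plan": [
    [0, -4, 0, 0, 0],
    [0, -9, 0, 0, 0],
    [0, -14, 0, 0, 0],
    [0, -19, -0.3, 0, 0],
    [0, -24, -0.5, 0, 0],
    [0, -29, -0.6, 2, 0],
    [0, -33, -0.7, 5, 0],
    [0, -34.5, -0.7, 7, 0]
  ]
}}

```text
time: 6.6
position: [0.5303, -0.2586, 0.2012]
orientation: [-2.223, -2.216, 0.002]
ft_force: [0.3, 0.9, -1.0]
opening: 0.0095
```

Run:
```python
from h import *
im,d,cp=shot('wrist','wrist5'); o=get_obs();print(o['time'],o['position'],o['ft_force'],o['opening'])
W=cloud(d,cp)
m=(W[...,2]>.009)&(W[...,2]<.02)&(abs(W[...,0]-.54)<.09)&(abs(W[...,1]+.25)<.09)
P=W[m];print(len(P),np.percentile(P,[1,99],axis=0).round(4))
for r in mark_of('wrist','spoon_rest'):
    u,v=np.array(r['position']).astype(int);print(r['conf'],u*1.5,v*1.5,W[v,u])
im2=im.copy();im2[m]=(255,0,0);cv2.imwrite('pics/sr5.png',cv2.resize(im2[:,:,::-1],(768,576)))
```

```text
6.65 [ 0.52838708 -0.25855574  0.19669935] [-3.48342072 -1.94216316 -3.90310397] 0.009983715149626765
2432 [[ 0.4625 -0.3051  0.0091]
 [ 0.5798 -0.1624  0.0189]]
0.84 387.0 241.5 [ 0.53262327 -0.25730536  0.00339743]
```

View pics/sr5.png

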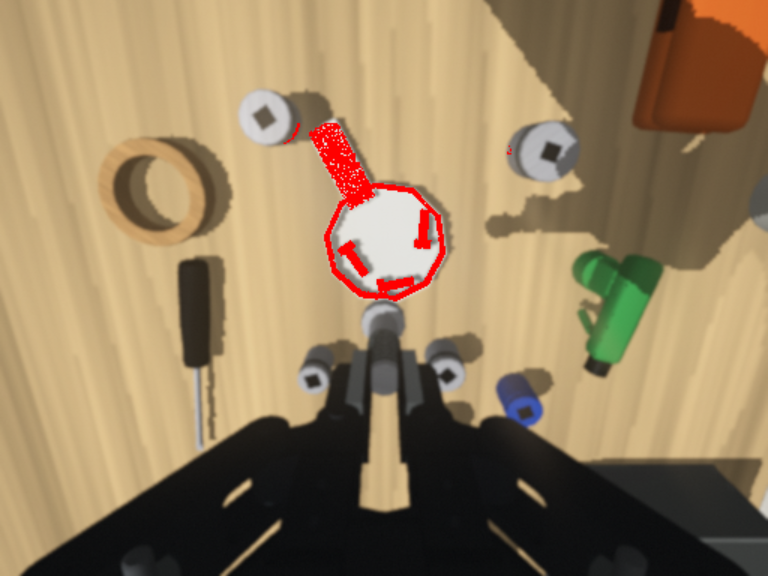

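The dish centre is (0.533,-0.257) and clear. Now I'll lower the bolt into it.

Emit:
{"op": "drive_tool", "data": {
  "plan": [
    [0, -0.1, 0.1, 4, 0],
    [0, -0.1, 0.1, 8, 0],
    [0, -0.1, 0.1, 12, 0],
    [0, -0.1, 0.1, 15, 0],
    [0, -0.1, 0.1, 16, 0],
    [0, -0.1, 0.1, 16, 0],
    [0, -0.1, 0.1, 16, 0]
  ]
}}

```text
time: 7.4
position: [0.5343, -0.2574, 0.046]
orientation: [2.219, 2.22, 0.001]
ft_force: [0.2, -0.2, -0.5]
opening: 0.0099
```

Run:
```python
from h import *
im,d,cp=shot('wrist','wrist6'); o=get_obs();print(o['time'],o['position'],o['ft_force'],o['opening'])
```

```text
7.45 [ 0.53464114 -0.25774293  0.04651762] [-0.21048099 -1.15224166  0.0356776 ] 0.009875974598282131
```

View pics/wrist6.png

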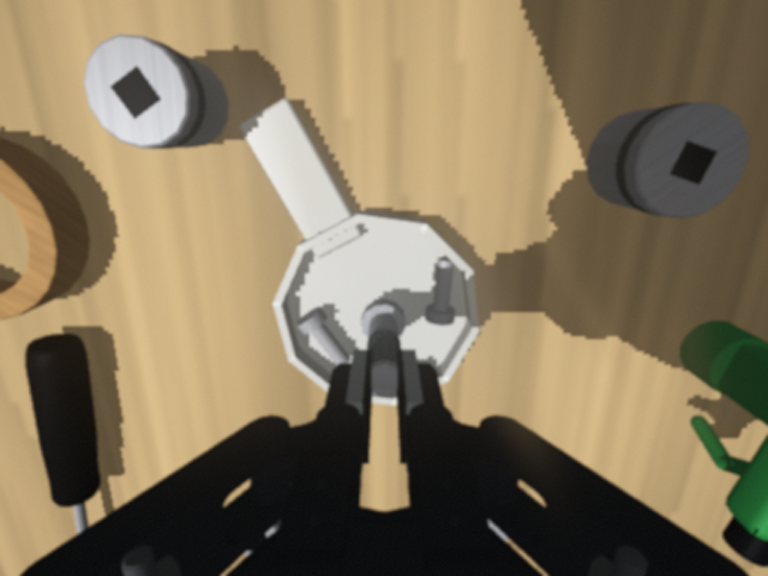

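Emit:
{"op": "drive_tool", "data": {
  "plan": [
    [0, 0, 0, 0.4, 0],
    [0, 0, 0, 0.7, 0],
    [0, 0, 0, 0.9, 0],
    [0, 0, 0, 0.9, 0],
    [0, 0, 0, 0.9, 0]
  ]
}}

```text
time: 7.95
position: [0.5339, -0.2578, 0.0366]
orientation: [2.22, 2.22, 0.0]
ft_force: [-1.5, 0.5, 6.2]
opening: 0.0099
```

Contact (6 N); releasing.

Emit:
{"op": "drive_tool", "data": {
  "plan": [
    [0.15, 0, 0, 0.8, 0],
    [0.35, 0, 0, 0.8, 0],
    [0.35, 0, 0, 0.8, 0],
    [0.35, 0, 0, -0.5, 0],
    [0.4, 0, 0, -3, 0],
    [0.4, 0, 0, -7, 0],
    [0.5, 0, 0, -11, 0],
    [0.8, 0, 0, -15, 0]
  ]
}}

```text
time: 8.75
position: [0.5327, -0.2568, 0.1872]
orientation: [2.221, 2.221, 0.0]
ft_force: [1.0, 0.0, 0.5]
opening: 0.0557
```

```bash
cat >> h.py <<'E'
def sockets(W,im,box=((.35,.95),(-.55,.0))):
    """tops at z~.044 with grey colour: centre via circle fit on top-face mask in world coords"""
    m=(W[...,2]>0.040)&(W[...,2]<0.048)&(W[...,0]>box[0][0])&(W[...,0]<box[0][1])&(W[...,1]>box[1][0])&(W[...,1]<box[1][1])
    k,lab,st,ce=cv2.connectedComponentsWithStats(m.astype(np.uint8))
    out=[]
    for i in range(1,k):
        if st[i,4]<60: continue
        P=W[lab==i][:,:2].astype(np.float32); c=im[lab==i].mean(0)
        (cx,cy),r=cv2.minEnclosingCircle(P)
        lo,hi=np.percentile(P,[1,99],axis=0)
        if r<.03: out.append((st[i,4],(cx*1000,cy*1000),r*2000,(lo+hi)/2*1000,(hi-lo)*1000,c))
    for a in out: print(a[0],np.round(a[1],1),round(a[2],1),np.round(a[3],1),np.round(a[4],1),np.round(a[5]))
E
python3 - <<'E'
from h import *
im,d,cp=shot('wrist','wrist7'); o=get_obs();print(o['time'],o['position'],o['ft_force'],o['opening'])
sockets(cloud(d,cp),im)
E
```

```text
8.8 [ 0.53635542 -0.25922315  0.1956587 ] [ 3.60980327 -0.41469276  5.17171974] 0.06298627401462584
1149 [ 444.7 -157.7] 38.4 [ 444.9 -157.3] [35.4 34.3] [188. 184. 181.]
1370 [ 651.2 -181.5] 43.3 [ 650.7 -181.6] [40.  39.1] [137. 136. 135.]
103 [ 709.8 -280.1] 28.4 [ 708.  -279.2] [13.2 25. ] [54. 99. 52.]
427 [ 583.3 -366.5] 33.2 [ 581.  -366.1] [25.7 30.9] [146. 144. 144.]
124 [ 471.2 -370.8] 25.7 [ 474.8 -371. ] [ 9.6 24.8] [136. 134. 135.]
105 [ 661.  -397.8] 27.2 [ 661.3 -396.7] [19.6 17.7] [ 60.  75. 140.]
399 [ 580.5 -441.6] 34.0 [ 579.8 -441. ] [29.8 30. ] [ 42.  67. 142.]
173 [ 851.3 -500.2] 54.3 [ 851.9 -500.4] [52.4  3. ] [39. 39. 37.]
```

View pics/wrist7.png

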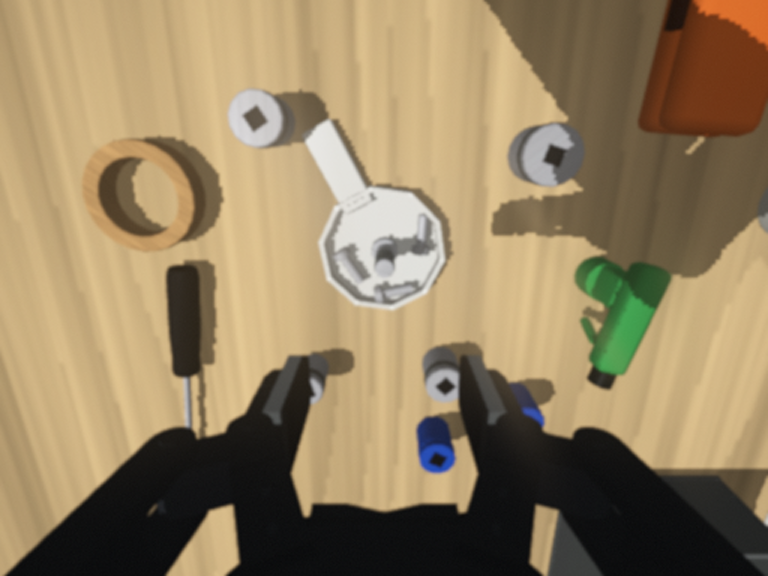

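The bolt stands in the dish at (385,255). Measured diameters of 38.4, 43.3 and 33.2 mm confirm which socket is which. Next I'll go above socket_38 at (258,118).

Emit:
{"op": "drive_tool", "data": {
  "plan": [
    [0.7, 3, -3, 0, 0],
    [0.7, 6, -6, 1, 0],
    [0.7, 9.9, -8.8, 3, 0],
    [0.7, 9.9, -8.8, 5, 0],
    [0.7, 9.9, -8.8, 8, 0],
    [0.7, 9.9, -8.8, 8, 0],
    [0.7, 9.9, -8.8, 8, 0]
  ]
}}

```text
time: 9.5
position: [0.4451, -0.1581, 0.1056]
orientation: [-2.221, -2.221, 0.0]
ft_force: [-0.0, -1.0, 0.5]
opening: 0.0596
```

Run:
```python
from h import *
im,d,cp=shot('wrist','wrist8'); o=get_obs();print(o['time'],o['position'],o['orientation'],o['ft_force'],o['opening'])
sockets(cloud(d,cp),im)
```

```text
9.55 [ 0.44586023 -0.15861354  0.10646901] [2.22029818e+00 2.21993969e+00 6.24885756e-04] [0.4870925  0.53020899 0.70633783] 0.059644671664479336
1425 [ 444.2 -157.4] 38.3 [ 444.3 -157. ] [34.6 35.3] [156. 154. 152.]
1756 [ 650.7 -181.1] 44.7 [ 649.8 -181. ] [39.6 40. ] [97. 95. 93.]
68 [ 701.3 -322.6] 10.0 [ 701.9 -322.6] [6.4 9.5] [44. 75. 40.]
551 [ 583.6 -366.2] 34.2 [ 582.7 -364.4] [30.5 27.5] [125. 126. 129.]
```

View pics/wrist8.png

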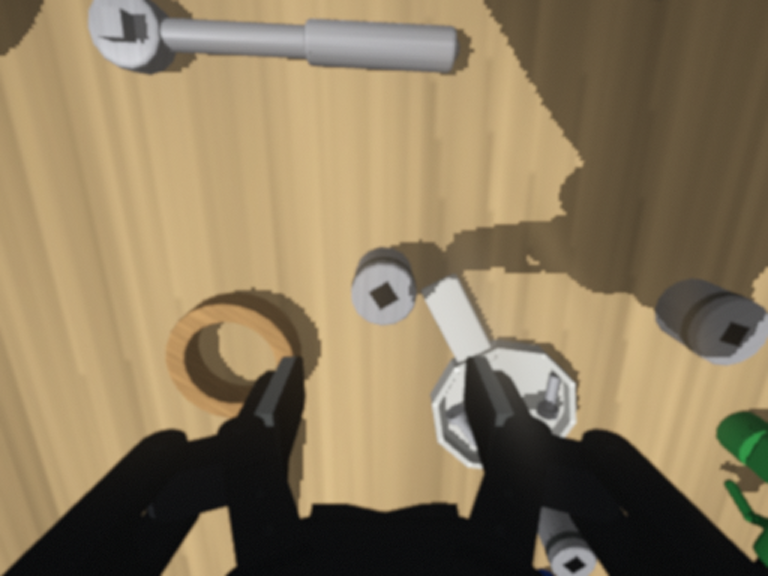

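Socket_38 is at (383,293); the tape roll and spoon handle clear the fingers. I'll descend and grip it.

Emit:
{"op": "drive_tool", "data": {
  "plan": [
    [0.6, 0.1, -0.1, 2, 0],
    [0.6, 0.1, -0.1, 5, 0],
    [0.6, 0.1, -0.1, 7.2, 0],
    [0.6, 0.1, -0.1, 7.8, 0],
    [0, 0.1, -0.1, 7.8, 0],
    [0, 0.1, -0.1, 7.8, 0],
    [0, 0.1, -0.1, 7.8, 0],
    [0, 0.1, -0.1, 7.8, 0]
  ]
}}

```text
time: 10.35
position: [0.4449, -0.1575, 0.0282]
orientation: [2.22, 2.22, 0.001]
ft_force: [-0.2, 0.0, -0.3]
opening: -0.0
```

Run:
```python
from h import *
im,d,cp=shot('wrist','wrist9'); o=get_obs();print(o['time'],o['position'],o['orientation'],o['ft_force'],o['opening'])
sockets(cloud(d,cp),im)
```

```text
10.4 [ 0.44465529 -0.15738085  0.02792683] [2.22014234e+00 2.22025392e+00 5.93529606e-04] [-0.07916759 -0.26460443 -0.36389815] -0.00012252513625771866
1465 [ 444.5 -157.1] 38.0 [ 444.5 -151. ] [35.5 24.2] [122. 120. 119.]
```

View pics/wrist9.png

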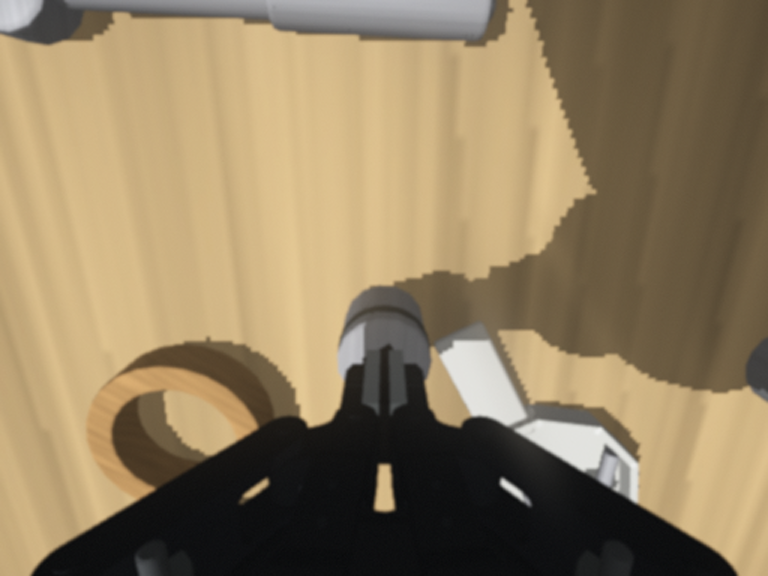

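The gripper shut to 0 without holding the socket. I'll find out where the finger tips are.

Run:
```python
from h import *
im,d,cp=load('wrist9');W=cloud(d,cp)
print('tcp px',proj([.4447,-.1574,.028],cp)*1.5,'grasp',proj([.4447,-.1574,.047],cp)*1.5)
for v in (225,230,235,240,250,260,270,280): print(v*1.5,[np.round(W[v,u]*1000).tolist() for u in (248,254,257,262)])
im,d,cp=shot('side','side9')
p=proj([.445,-.157,.03],cp).astype(int);print(p)
c=im[p[1]-50:p[1]+40,p[0]-60:p[0]+60,::-1];cv2.imwrite('pics/side9.png',cv2.resize(c,None,fx=6,fy=6,interpolation=cv2.INTER_CUBIC))
im,d,cp=shot('scene','scene9')
p=proj([.445,-.157,.03],cp).astype(int);print(p)
c=im[p[1]-50:p[1]+40,p[0]-60:p[0]+60,::-1];cv2.imwrite('pics/scene9.png',cv2.resize(c,None,fx=6,fy=6,interpolation=cv2.INTER_CUBIC))
print(get_obs()['opening'],get_obs()['position'])
```

```text
tcp px [383.55162268 343.55728096] grasp [383.63540013 365.49853717]
337.5 [[440.0, -147.0, 43.0], [444.0, -147.0, 44.0], [445.0, -147.0, 44.0], [448.0, -147.0, 44.0]]
345.0 [[440.0, -150.0, 44.0], [444.0, -150.0, 44.0], [445.0, -150.0, 44.0], [448.0, -150.0, 44.0]]
352.5 [[440.0, -147.0, 55.0], [444.0, -147.0, 55.0], [445.0, -147.0, 56.0], [448.0, -147.0, 57.0]]
360.0 [[441.0, -147.0, 62.0], [444.0, -147.0, 61.0], [445.0, -147.0, 62.0], [448.0, -147.0, 61.0]]
375.0 [[441.0, -147.0, 71.0], [444.0, -147.0, 72.0], [445.0, -147.0, 71.0], [448.0, -147.0, 72.0]]
390.0 [[441.0, -147.0, 81.0], [444.0, -146.0, 82.0], [445.0, -147.0, 81.0], [448.0, -147.0, 80.0]]
405.0 [[441.0, -148.0, 86.0], [444.0, -148.0, 87.0], [445.0, -147.0, 88.0], [447.0, -148.0, 86.0]]
420.0 [[441.0, -147.0, 96.0], [444.0, -154.0, 86.0], [445.0, -153.0, 88.0], [447.0, -145.0, 97.0]]
[220 253]
[238 188]
0.000305326899736122 [ 0.44429506 -0.15715898  0.02748099]
```

View pics/side9.png

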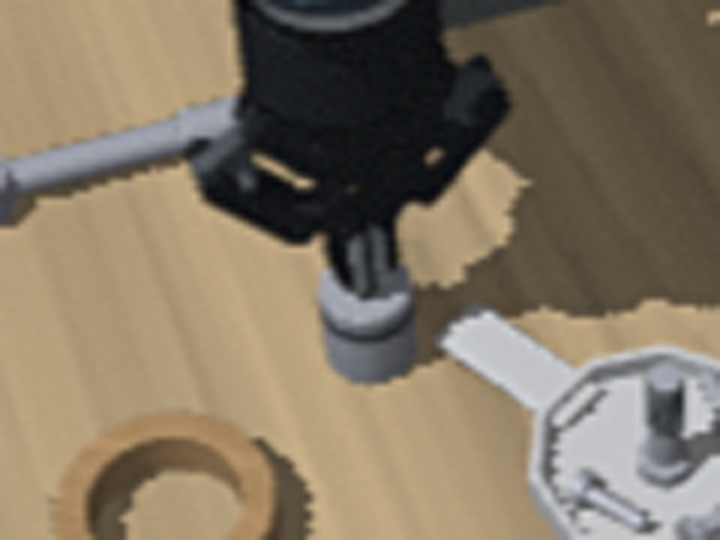

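View pics/scene9.png

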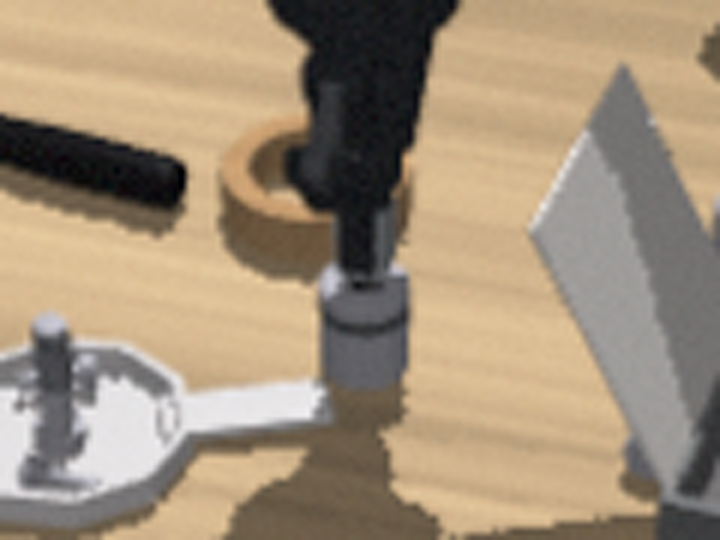

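The finger tips actually stop about 22–25 mm above the reported TCP, at roughly socket-top height, so they closed above the socket. I'll measure tip height against TCP with the fingers open, from wrist8 and wrist1.

Run:
```python
from h import *
for fn,tcp in (('wrist8',[.4455,-.1584,.1062]),('wrist1',[.540,.130,.270]),('wrist9',[.4445,-.1572,.0278]),('wrist3',[.5409,.0889,.0665]),('wrist7',[.535,-.258,.192])):
    im,d,cp=load(fn);W=cloud(d,cp)-np.array(tcp)
    m=(abs(W[...,0])<.062)&(abs(W[...,1])<.018)&(W[...,2]>-.02)&(W[...,2]<.12)
    P=W[m]; 
    for s in (-1,1):
        Q=P[P[:,0]*s>0]
        z=np.sort(Q[:,2]); print(fn,s,len(Q),'zmin pct',np.round(np.percentile(z,[0.5,2,5])*1000,1),'x',np.round(np.percentile(Q[Q[:,2]<np.percentile(z,8)][:,0],[5,95])*1000,1),'y',np.round(np.percentile(Q[:,1],[2,98])*1000,1))
```

```text
wrist8 -1 15670 zmin pct [30.9 37.6 48.3] x [-42.9 -30.4] y [-8.8 17.5]
wrist8 1 15838 zmin pct [30.6 37.9 48.5] x [29.1 41.6] y [-9.  17.4]
wrist1 -1 13157 zmin pct [38.  43.1 50.5] x [-55.  -42.8] y [-8.3 17.5]
wrist1 1 13465 zmin pct [38.1 43.5 50.9] x [42.1 54.4] y [-8.5 17.5]
wrist9 -1 18216 zmin pct [-9.4 13.9 16.6] x [-16.9  -0.8] y [-8.7 17.1]
wrist9 1 18946 zmin pct [-18.8 -17.9   3.8] x [ 3.  50.1] y [-10.7  17.1]
wrist3 -1 20174 zmin pct [-16.7  -9.7  -8.2] x [-58.9  -3.9] y [-11.8  17.2]
wrist3 1 20212 zmin pct [-17.   -9.6  -8.1] x [ 3.4 56.5] y [-12.   17.2]
wrist7 -1 14778 zmin pct [26.2 32.8 43.3] x [-42.9 -30.3] y [-8.2 17.8]
wrist7 1 15150 zmin pct [26.2 32.8 43.6] x [25.3 37.9] y [-8.1 17.8]
```

Shut tips are at TCP + 24 mm, and about 30 mm when open to 60 mm. So the real tips sit behind the stated TCP, and I'll use that offset from here. Opening and descending to TCP z ≈ 0.002 for a 16 mm overlap.

Emit:
{"op": "drive_tool", "data": {
  "plan": [
    [0.62, 0, 0, 0, 0],
    [0.62, 0, 0, 0, 0],
    [0.62, 0, 0, 0, 0],
    [0.62, 0, 0, 0, 0],
    [0.62, 0, 0, 1, 0],
    [0.62, 0, 0, 2, 0],
    [0.62, 0, 0, 2.6, 0],
    [0.62, 0, 0, 2.6, 0]
  ]
}}

```text
time: 11.3
position: [0.4428, -0.1563, -0.0006]
orientation: [-2.219, -2.219, 0.001]
ft_force: [-0.4, -0.2, 0.4]
opening: 0.0528
```

Emit:
{"op": "drive_tool", "data": {
  "plan": [
    [0, 0, 0, 0, 0],
    [0, 0, 0, 0, 0],
    [0, 0, 0, 0, 0],
    [0, 0, 0, 0, 0],
    [0, 0, 0, 0, 0]
  ]
}}

```text
time: 11.8
position: [0.4441, -0.1571, 0.0011]
orientation: [2.221, 2.221, 0.0]
ft_force: [-0.5, -0.6, -0.4]
opening: 0.0362
```

Run:
```python
from h import *
im,d,cp=shot('wrist','wrist10'); o=get_obs();print(o['time'],o['position'],o['orientation'],o['ft_force'],o['opening'])
sockets(cloud(d,cp),im)
```

```text
11.85 [ 0.44411037 -0.15705788  0.00113748] [2.22123472e+00 2.22119695e+00 1.38732619e-04] [-0.34096523  0.66627822  0.22287899] 0.03574172214214832
```

View pics/wrist10.png

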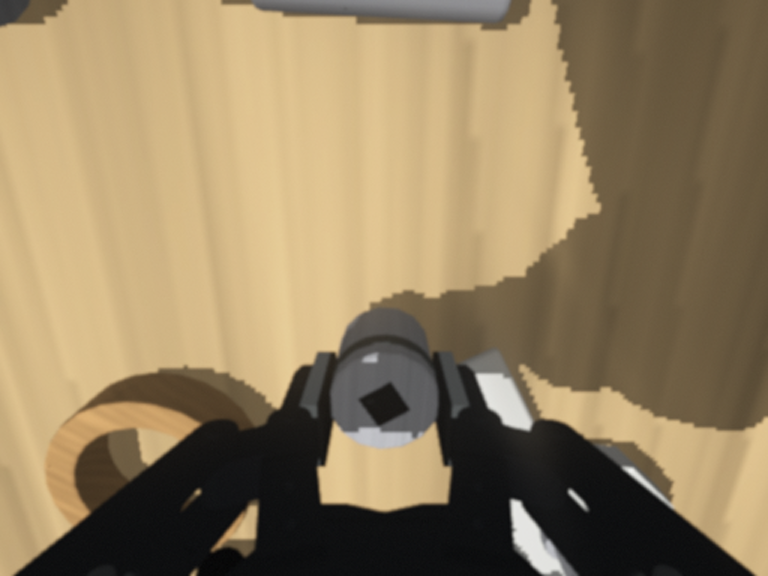

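Socket_38 is gripped (opening 36 mm) and its TCP x matches the vision reading to 0.2 mm. I'll lift and carry it to the tray.

Emit:
{"op": "drive_tool", "data": {
  "plan": [
    [0, 0, 0, -2, 0],
    [0, 0, 0, -6, 0],
    [0, 0, 0, -11, 0],
    [0, 0, 0, -16, 0],
    [0, 0, 0, -21, 0],
    [0, 1, 1, -24, 0],
    [0, 4, 4, -25, 0],
    [0, 6, 6, -25, 0]
  ]
}}

```text
time: 12.65
position: [0.5062, -0.0964, 0.2541]
orientation: [2.218, 2.218, 0.004]
ft_force: [0.2, -0.2, -1.2]
opening: 0.0358
```

Emit:
{"op": "drive_tool", "data": {
  "plan": [
    [0, 4, 1.5, 0, 0],
    [0, 8.5, 3, 0, 0],
    [0, 13, 3.8, 0, 0],
    [0, 18, 3.8, 0, 0],
    [0, 23, 3.8, 0, 0],
    [0, 23, 3.8, 0, 0],
    [0, 23, 3.8, 0, 0]
  ]
}}

```text
time: 13.35
position: [0.5416, 0.1339, 0.2506]
orientation: [-2.219, -2.224, 0.001]
ft_force: [-0.4, 0.2, -0.9]
opening: 0.0361
```

Run:
```python
from pk import *
im,d,cp=shot('wrist','wrist11'); o=get_obs();print(o['time'],o['position'],o['orientation'],o['ft_force'],o['opening'])
o,x0,y0,s=holes('wrist11'); cv2.imwrite('pics/rect11.png',cv2.resize(o[:,:,::-1],None,fx=1.15,fy=1.15))
```

```text
13.4 [0.54180168 0.13287934 0.25068399] [-2.22086826e+00 -2.22191196e+00  1.08004294e-03] [-0.48250783 -0.1645642  -0.26198143] 0.03586543673138218
```

View pics/wrist11.png

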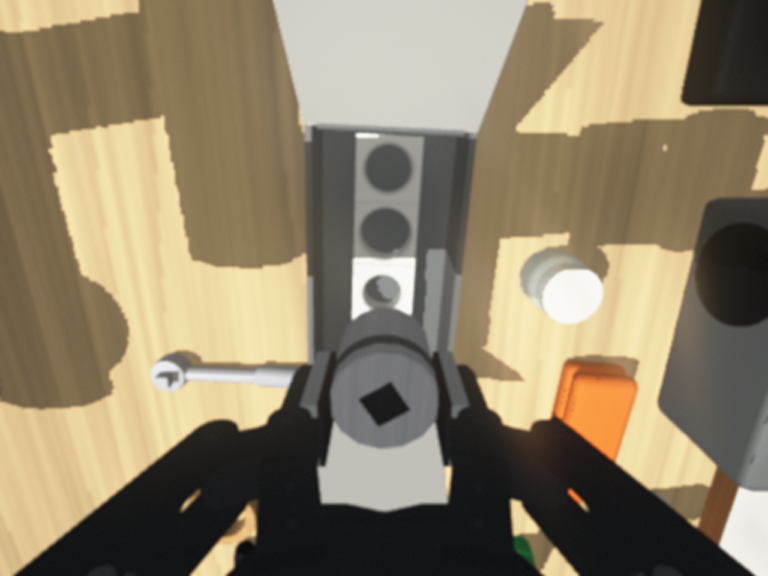

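View pics/rect11.png

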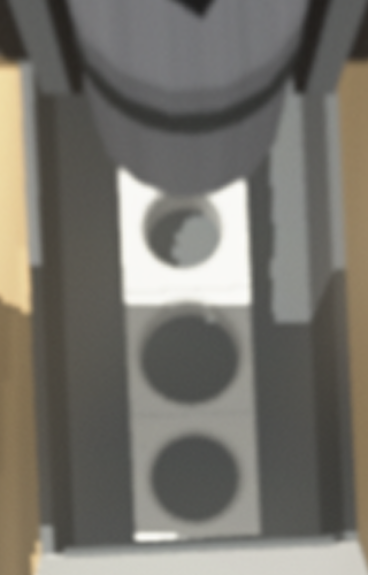

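```bash
cat >> pk.py <<'E'
def dark(fn,k,thr=None):
    o,x0,y0,s=holes(fn)
    g=cv2.GaussianBlur(cv2.cvtColor(o,cv2.COLOR_RGB2GRAY),(0,0),1)
    c0=np.array([[.5370,.0353],[.5394,.0892],[.5418,.1432],[.5442,.1971]])[k]
    cx,cy=((c0-[x0,y0])/s).astype(int); w=54
    sub=g[cy-w:cy+w,cx-w:cx+w]
    t,b=cv2.threshold(sub,0,255,cv2.THRESH_BINARY_INV+cv2.THRESH_OTSU)
    if thr: b=((sub<thr)*255).astype(np.uint8); t=thr
    n,lab,st,ce=cv2.connectedComponentsWithStats(b); l=lab[w,w]
    cs,_=cv2.findContours((lab==l).astype(np.uint8),cv2.RETR_EXTERNAL,cv2.CHAIN_APPROX_NONE)
    (ex,ey),(a,bb),an=cv2.fitEllipse(cs[0])
    print(fn,k,t,'ellipse',round((ex+cx-w)*s*1e3+x0*1e3,2),round((ey+cy-w)*s*1e3+y0*1e3,2),'d',round(a*s*1e3,1),round(bb*s*1e3,1))
E
python3 - <<'E'
from pk import *
for f in ('wrist1','wrist4','wrist11'):
    for k in (2,3): dark(f,k)
E
```

```text
wrist1 2 159.0 ellipse 541.21 145.29 d 56.8 64.0
wrist1 3 111.0 ellipse 544.56 197.31 d 38.9 39.4
wrist4 2 105.0 ellipse 542.28 143.9 d 42.4 43.2
wrist4 3 173.0 ellipse 541.27 192.01 d 51.4 64.5
wrist11 2 171.0 ellipse 541.21 146.16 d 54.7 63.9
wrist11 3 117.0 ellipse 544.59 197.49 d 38.1 38.6
```

Pocket_38 is centred at (0.5446, 0.1974). I'll go over it and stop above the mouth.

Emit:
{"op": "drive_tool", "data": {
  "plan": [
    [0, 3, 0.2, 0, 0],
    [0, 6.4, 0.3, 2, 0],
    [0, 6.4, 0.3, 6, 0],
    [0, 6.4, 0.3, 10, 0],
    [0, 6.4, 0.3, 14, 0],
    [0, 6.4, 0.3, 17, 0],
    [0, 6.4, 0.3, 17, 0],
    [0, 6.4, 0.3, 17, 0]
  ]
}}

```text
time: 14.2
position: [0.5456, 0.1958, 0.0815]
orientation: [2.224, 2.219, -0.0]
ft_force: [0.1, 1.0, 0.1]
opening: 0.036
```

Run:
```python
from pk import *
im,d,cp=shot('wrist','wrist12'); o=get_obs();print(o['time'],o['position'],o['orientation'],o['ft_force'],o['opening'])
```

```text
14.25 [0.54668695 0.19621837 0.08294152] [2.22190143 2.21839386 0.00369958] [ 0.03087435 -0.17715493 -0.58811297] 0.03612073415290332
```

View pics/wrist12.png

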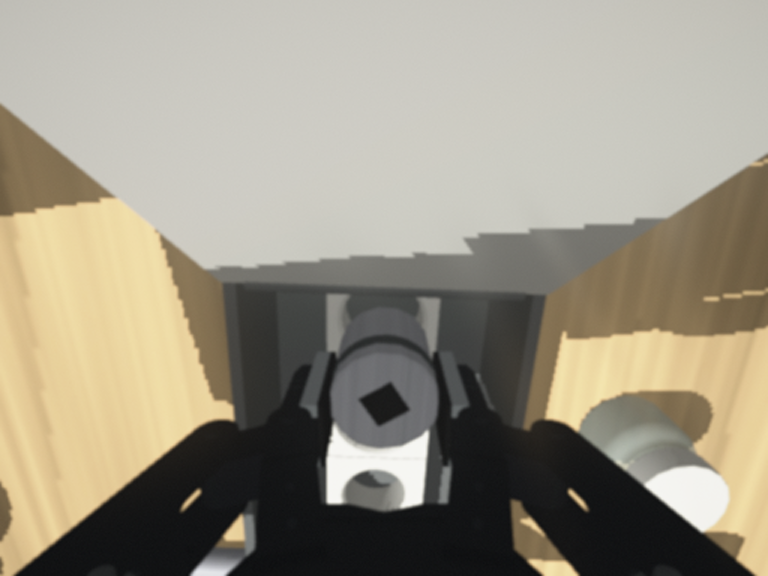

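Emit:
{"op": "drive_tool", "data": {
  "plan": [
    [0, 0.05, 0, 0.5, 0],
    [0, 0.05, 0, 0.8, 0],
    [0, 0.05, 0, 0.8, 0],
    [0, 0.05, 0, 0.8, 0]
  ]
}}

```text
time: 14.65
position: [0.5452, 0.1976, 0.0734]
orientation: [2.221, 2.221, 0.001]
ft_force: [0.2, 0.7, -0.8]
opening: 0.0364
```

Emit:
{"op": "drive_tool", "data": {
  "plan": [
    [0, 0, -0.05, 0.6, 0],
    [0, 0, -0.05, 1.2, 0],
    [0, 0, -0.05, 1.7, 0],
    [0, 0, -0.05, 2.1, 0],
    [0, 0, -0.05, 2.1, 0]
  ]
}}

```text
time: 15.15
position: [0.5438, 0.1974, 0.0509]
orientation: [-2.221, -2.221, 0.002]
ft_force: [-0.2, 0.6, -0.8]
opening: 0.0359
```

It entered without force. Continuing down.

Emit:
{"op": "drive_tool", "data": {
  "plan": [
    [0, 0, 0, 0.5, 0],
    [0, 0, 0, 1, 0],
    [0, 0, 0, 1.4, 0],
    [0, 0, 0, 1.5, 0],
    [0, 0, 0, 1.5, 0]
  ]
}}

```text
time: 15.65
position: [0.5443, 0.1975, 0.0367]
orientation: [-2.221, -2.221, 0.001]
ft_force: [-0.1, 0.4, -0.1]
opening: 0.0363
```

Emit:
{"op": "drive_tool", "data": {
  "plan": [
    [0.3, 0, 0, 0, 0],
    [0.58, 0, 0, 0, 0],
    [0.58, 0, 0, 0, 0],
    [0.58, 0, 0, -2, 0],
    [0.58, 0, 0, -6, 0],
    [0.58, 0, 0, -10, 0],
    [0.58, 0, 0, -15, 0],
    [0.58, -2, 0, -19, 0]
  ]
}}

```text
time: 16.45
position: [0.5449, 0.1787, 0.2304]
orientation: [2.218, 2.223, 0.004]
ft_force: [0.9, 0.2, -0.1]
opening: 0.0498
```

```bash
cat > chk.py <<'E'
import sys
from pk import *
im,d,cp=shot('wrist',sys.argv[1]); o=get_obs();print(o['time'],np.round(o['position'],4),np.round(o['ft_force'],1),round(o['opening'],4))
W=cloud(d,cp)
for k,c in enumerate([[.5369,.0357],[.5394,.0896],[.5420,.1435],[.5445,.1974]]):
    m=(np.hypot(W[...,0]-c[0],W[...,1]-c[1])<.013)&(W[...,2]<.15); Q=W[m][:,2]
    print(k,m.sum(),np.round(np.percentile(Q,[10,50,90])*1000,1) if m.sum()>10 else '')
E
python3 chk.py wrist13
```

```text
16.5 [0.5488 0.176  0.2382] [ 3.7 -0.1  6.3] 0.0494
0 95 [33.1 33.8 34.6]
1 179 [33.2 34.  35. ]
2 275 [33.  33.9 34.9]
3 402 [77.  77.9 78.8]
```

View pics/wrist13.png

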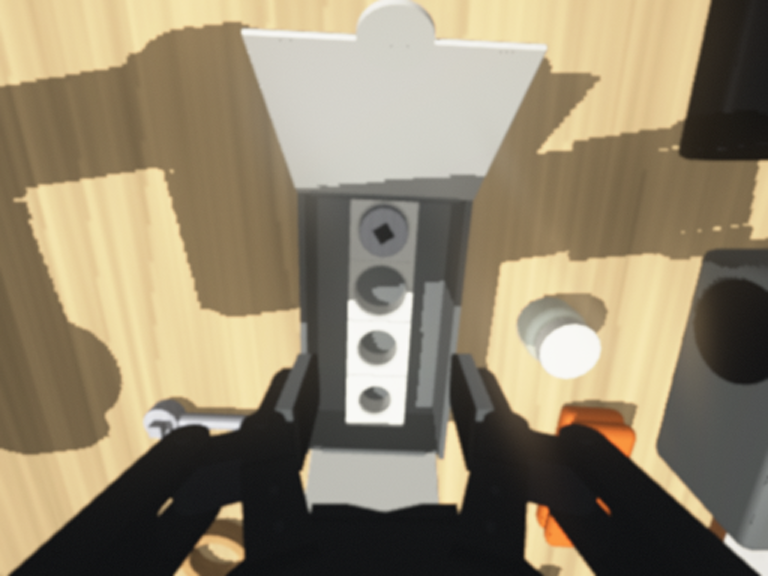

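Socket_38 is home (top at 77.9 mm, expected 78). Socket_43 is next.

Emit:
{"op": "drive_tool", "data": {
  "plan": [
    [0.6, -4, 1, 0, 0],
    [0.65, -8.5, 2.5, 0, 0],
    [0.7, -13, 4, 0, 0],
    [0.7, -17.5, 5.5, 0, 0],
    [0.7, -22, 7, 0, 0],
    [0.7, -26.5, 8.5, 0, 0],
    [0.7, -31, 10, 0, 0],
    [0.7, -35.6, 10.6, 1, 0]
  ]
}}

```text
time: 17.3
position: [0.6521, -0.1809, 0.2186]
orientation: [2.219, 2.219, 0.002]
ft_force: [0.8, 0.6, 0.4]
opening: 0.0598
```

Emit:
{"op": "drive_tool", "data": {
  "plan": [
    [0.72, 0, 0, 4, 0],
    [0.72, 0, 0, 8, 0],
    [0.72, 0, 0, 11, 0],
    [0.72, 0, 0, 12.5, 0],
    [0.72, 0, 0, 12.5, 0],
    [0.72, 0, 0, 12.5, 0]
  ]
}}

```text
time: 17.9
position: [0.6515, -0.1788, 0.0936]
orientation: [2.22, 2.22, 0.001]
ft_force: [-0.0, 0.0, 0.2]
opening: 0.0615
```

Run:
```python
from h import *
im,d,cp=shot('wrist','wrist14'); o=get_obs();print(o['time'],o['position'],o['orientation'],o['ft_force'],o['opening'])
sockets(cloud(d,cp),im)
```

```text
17.95 [ 0.65206226 -0.17903074  0.09448988] [2.21847856e+00 2.21903789e+00 2.13047748e-03] [0.08792073 0.29636901 0.76812572] 0.06138323837886115
1987 [ 651.5 -181.6] 43.6 [ 651.2 -181.1] [39.9 40. ] [151. 149. 147.]
507 [ 859.  -217.5] 56.0 [ 852.2 -217. ] [26.1 51.7] [106. 103.  97.]
102 [ 533.  -257.1] 14.9 [ 533.7 -255.8] [13.1 10.8] [58. 59. 58.]
77 [ 704.5 -279. ] 23.1 [ 704.4 -278.4] [ 5.6 20.9] [43. 97. 49.]
```

View pics/wrist14.png

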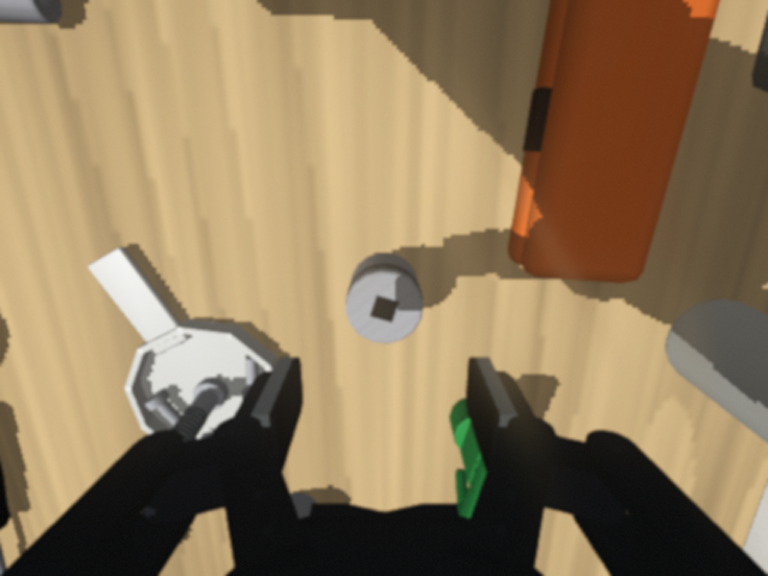

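Socket_43 is at (384,305) with clear surroundings. I'll grip it.

Emit:
{"op": "drive_tool", "data": {
  "plan": [
    [0.72, -0.2, -0.05, 3, 0],
    [0.72, -0.2, -0.05, 6.5, 0],
    [0.72, -0.2, -0.05, 8.8, 0],
    [0.72, -0.2, -0.05, 9.3, 0],
    [0.72, -0.2, -0.05, 9.3, 0]
  ]
}}

```text
time: 18.45
position: [0.6508, -0.1807, 0.0001]
orientation: [2.22, 2.221, 0.001]
ft_force: [0.0, -0.3, 0.7]
opening: 0.0617
```

Emit:
{"op": "drive_tool", "data": {
  "plan": [
    [0, 0, 0, 0, 0],
    [0, 0, 0, 0, 0],
    [0, 0, 0, 0, 0],
    [0, 0, 0, 0, 0],
    [0, 0, 0, 0, 0]
  ]
}}

```text
time: 18.95
position: [0.6522, -0.1815, 0.0023]
orientation: [2.218, 2.218, 0.003]
ft_force: [-0.7, 0.1, 6.9]
opening: 0.0413
```

Run:
```python
from h import *
im,d,cp=shot('wrist','wrist15'); o=get_obs();print(o['time'],o['position'],o['orientation'],o['ft_force'],o['opening'])
```

```text
19.0 [ 0.65220557 -0.18148935  0.00227996] [2.21790218 2.21805042 0.00273185] [ 2.72968341e-01 -2.74269246e-03  6.07321825e+00] 0.041065640154303834
```

View pics/wrist15.png

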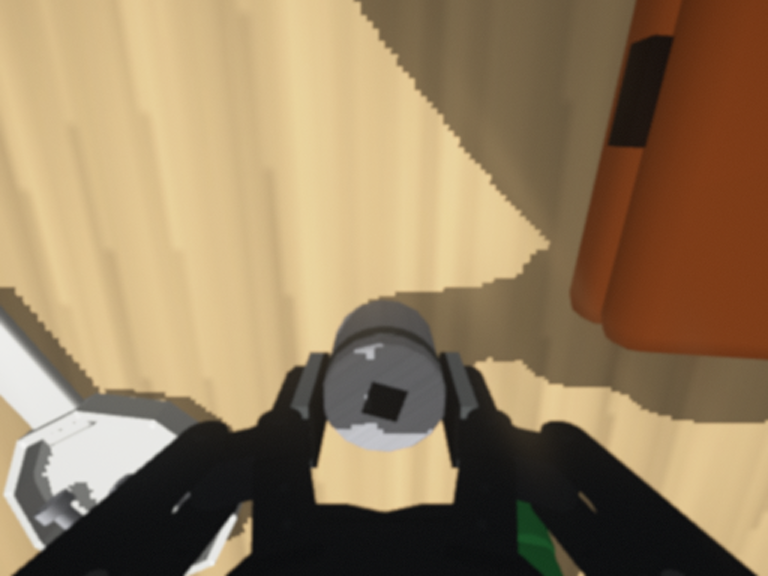

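Gripped. I'll carry it to pocket_43.

Emit:
{"op": "drive_tool", "data": {
  "plan": [
    [0, 0, 0, -2, 0],
    [0, 0, 0, -6, 0],
    [0, 0, 0, -11, 0],
    [0, 0, 0, -16, 0],
    [0, 0, 0, -21, 0],
    [0, 1, -1, -24, 0],
    [0, 4, -3, -25, 0],
    [0, 8, -5, -25, 0]
  ]
}}

```text
time: 19.8
position: [0.6008, -0.1013, 0.2529]
orientation: [2.22, 2.214, 0.004]
ft_force: [0.7, -0.1, -1.4]
opening: 0.0409
```

Emit:
{"op": "drive_tool", "data": {
  "plan": [
    [0, 4, -1.5, 0, 0],
    [0, 8, -3, 0, 0],
    [0, 12, -4.5, 0, 0],
    [0, 16, -6, 0, 0],
    [0, 20.5, -6, 0, 0],
    [0, 24.4, -6, 0, 0],
    [0, 24.4, -6, 0, 0],
    [0, 24.4, -6, 0, 0]
  ]
}}

```text
time: 20.6
position: [0.5398, 0.1441, 0.2495]
orientation: [2.219, 2.223, 0.0]
ft_force: [-0.2, 0.2, -0.5]
opening: 0.0409
```

```bash
python3 chk.py wrist16
python3 - <<'E'
from pk import *
o,x0,y0,s=holes('wrist16'); cv2.imwrite('pics/rect16.png',cv2.resize(o[:,:,::-1],None,fx=1.15,fy=1.15))
E
```

```text
20.65 [0.54   0.1433 0.2493] [ 1.2  0.6 -0.9] 0.0408
0 0 
1 156 [32.8 33.9 34.8]
2 270 [32.9 33.8 34.9]
3 396 [77.1 78.  79. ]
```

View pics/wrist16.png

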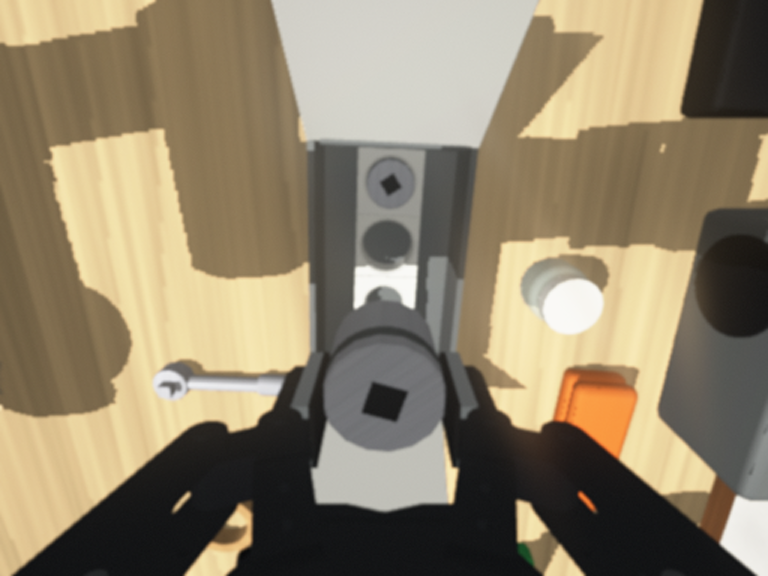

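Emit:
{"op": "drive_tool", "data": {
  "plan": [
    [0, 0, 0.2, 2, 0],
    [0, 0, 0.2, 6, 0],
    [0, 0, 0.2, 10, 0],
    [0, 0, 0.2, 14, 0],
    [0, 0, 0.2, 17, 0],
    [0, 0, 0.2, 17.4, 0],
    [0, 0, 0.2, 17.4, 0],
    [0, 0, 0.2, 17.4, 0]
  ]
}}

```text
time: 21.45
position: [0.5439, 0.143, 0.0773]
orientation: [2.221, 2.219, 0.005]
ft_force: [0.4, -0.2, -1.0]
opening: 0.041
```

Emit:
{"op": "drive_tool", "data": {
  "plan": [
    [0, 0, 0, 0, 0],
    [0, 0, 0, 0, 0],
    [0, 0, 0, 0, 0]
  ]
}}

```text
time: 21.75
position: [0.5426, 0.1436, 0.076]
orientation: [2.22, 2.221, 0.002]
ft_force: [-0.7, -0.2, -1.0]
opening: 0.0414
```

```bash
python3 chk.py wrist17
```

```text
21.8 [0.5424 0.1436 0.0757] [ 0.4  0.6 -0.9] 0.0411
0 71 [33.3 34.  34.7]
1 0 
2 2004 [ 34.6 117.8 118.5]
3 1564 [77.3 78.1 78.9]
```

View pics/wrist17.png

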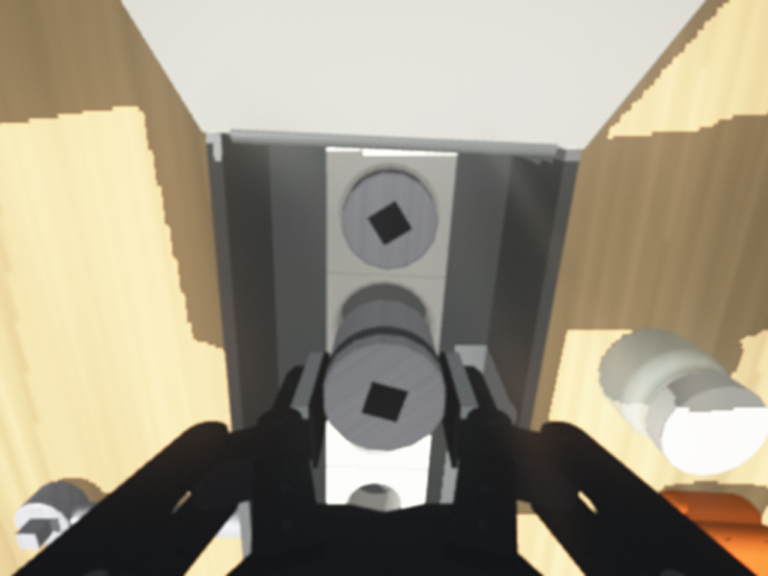

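Emit:
{"op": "drive_tool", "data": {
  "plan": [
    [0, 0, 0, 0.6, 0],
    [0, 0, 0, 1.2, 0],
    [0, 0, 0, 1.8, 0],
    [0, 0, 0, 2.4, 0],
    [0, 0, 0, 2.4, 0],
    [0, 0, 0, 2.4, 0]
  ]
}}

```text
time: 22.4
position: [0.5418, 0.1435, 0.0507]
orientation: [-2.221, -2.221, 0.001]
ft_force: [-0.1, -0.1, -0.8]
opening: 0.0411
```

Emit:
{"op": "drive_tool", "data": {
  "plan": [
    [0, 0, 0, 0.5, 0],
    [0, 0, 0, 1, 0],
    [0, 0, 0, 1.4, 0],
    [0, 0, 0, 1.4, 0],
    [0, 0, 0, 1.4, 0]
  ]
}}

```text
time: 22.9
position: [0.5419, 0.1435, 0.0368]
orientation: [-2.221, -2.221, 0.0]
ft_force: [-0.7, 0.1, -2.2]
opening: 0.0412
```

Emit:
{"op": "drive_tool", "data": {
  "plan": [
    [0.3, 0, 0, 0, 0],
    [0.62, 0, 0, 0, 0],
    [0.62, 0, 0, 0, 0],
    [0.62, 0, 0, -2, 0],
    [0.62, 0, 0, -6, 0],
    [0.62, 0, 0, -10, 0],
    [0.62, 0, 0, -15, 0],
    [0.62, 0, 0, -19, 0]
  ]
}}

```text
time: 23.7
position: [0.5425, 0.1436, 0.2303]
orientation: [2.22, 2.22, 0.003]
ft_force: [0.8, 0.3, 0.5]
opening: 0.0528
```

```bash
python3 chk.py wrist18;python3 - <<'E'
from pk import *
o,x0,y0,s=holes('wrist18'); cv2.imwrite('pics/rect18.png',cv2.resize(o[:,:,::-1],None,fx=1.15,fy=1.15))
for n in ('side','scene'):
    im,d,cp=shot(n,n+'18');print(n);sockets(cloud(d,cp),im)
E
```

```text
23.75 [0.5463 0.1439 0.2381] [3.5 0.3 5.3] 0.0531
0 123 [33.  33.9 34.7]
1 224 [33.  34.  34.7]
2 381 [77.2 78.1 78.9]
3 442 [77. 78. 79.]
side
160 [ 582.7 -367.5] 34.0 [ 583.  -367.7] [31.  32.3] [121. 123. 130.]
162 [ 654.5 -405.7] 34.1 [ 654.3 -406.2] [30.5 31.5] [ 33.  60. 127.]
188 [ 580.7 -443.2] 35.3 [ 579.5 -443.4] [30.7 30.7] [ 33.  60. 127.]
132 [ 455.8 -395.4] 29.2 [ 455.9 -395.6] [26.3 26.3] [113. 114. 120.]
scene
61 [ 457.8 -393.8] 31.1 [ 458.1 -393. ] [28.  25.1] [123. 121. 127.]
104 [ 583.5 -441.7] 34.8 [ 582.8 -441. ] [30.8 30. ] [ 44.  72. 141.]
106 [ 587.2 -365.7] 34.6 [ 585.8 -365.2] [28.8 29.7] [136. 134. 141.]
119 [ 657.4 -402.9] 36.1 [ 659.1 -403.4] [30.2 30.7] [ 41.  70. 141.]
102 [ 875.3 -215.8] 58.7 [ 879.6 -213.1] [43.  47.3] [113. 111. 109.]
```

View pics/rect18.png

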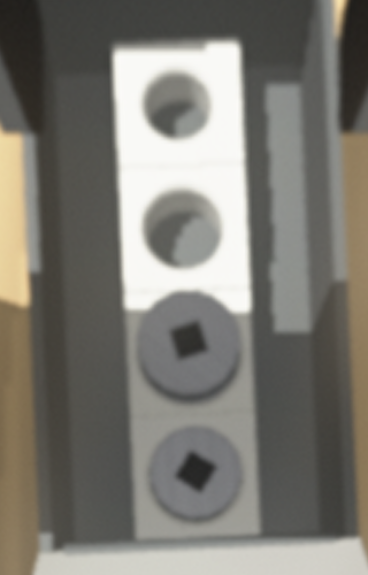

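Both are home (78.1 and 78.0 mm). Socket_28 has been knocked to about (0.456,-0.395). Next is socket_33 at about (0.584,-0.366).

Emit:
{"op": "drive_tool", "data": {
  "plan": [
    [0.62, -4.8, 0.3, 0, 0],
    [0.62, -9.6, 0.6, 0, 0],
    [0.62, -14.4, 1, 0, 0],
    [0.62, -19.2, 1.5, 0, 0],
    [0.62, -24, 2, 0, 0],
    [0.62, -28.8, 2.5, 0, 0],
    [0.62, -33.6, 3, 0, 0],
    [0.62, -38.4, 3.5, 0, 0]
  ]
}}

```text
time: 24.65
position: [0.5761, -0.242, 0.225]
orientation: [-2.22, -2.219, 0.001]
ft_force: [-0.0, -0.2, 1.1]
opening: 0.0525
```

Emit:
{"op": "drive_tool", "data": {
  "plan": [
    [0.65, -4.8, 0.3, 1, 0],
    [0.65, -9.6, 0.6, 3, 0],
    [0.65, -12, 0.7, 6, 0],
    [0.65, -12.4, 0.7, 10, 0],
    [0.65, -12.4, 0.7, 13, 0],
    [0.65, -12.4, 0.7, 13.5, 0],
    [0.65, -12.4, 0.7, 13.5, 0],
    [0.65, -12.4, 0.7, 13.5, 0]
  ]
}}

```text
time: 25.45
position: [0.5849, -0.3649, 0.0938]
orientation: [2.219, 2.22, 0.0]
ft_force: [0.1, 0.2, -0.3]
opening: 0.0556
```

Run:
```python
from h import *
im,d,cp=shot('wrist','wrist19'); o=get_obs();print(o['time'],o['position'],o['orientation'],o['ft_force'],o['opening'])
sockets(cloud(d,cp),im)
```

```text
25.5 [ 0.585264   -0.36517349  0.09447033] [2.21826751e+00 2.21921375e+00 4.11234436e-04] [ 0.06293938 -0.45938924  0.48278074] 0.055460055615497
249 [ 709.7 -281. ] 28.4 [ 705.3 -281. ] [ 7.9 27.3] [34. 59. 32.]
1170 [ 583.7 -366.9] 33.3 [ 583.9 -366.3] [30.4 30.6] [152. 148. 146.]
794 [ 457.3 -394.5] 28.1 [ 457.3 -394.3] [25.9 25.9] [146. 144. 142.]
791 [ 655.7 -404.1] 33.1 [ 656.  -402.8] [28.9 28.8] [ 71.  81. 138.]
909 [ 579.7 -441.7] 33.8 [ 580.1 -441.5] [30.  30.6] [ 49.  72. 146.]
383 [ 807.6 -500.2] 59.2 [ 806.9 -500.6] [56.9  2.7] [38. 39. 37.]
```

View pics/wrist19.png

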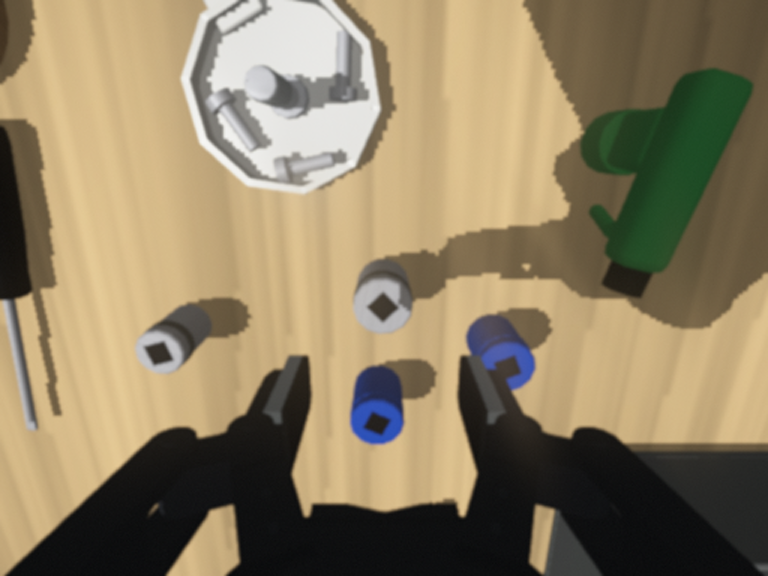

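Steel socket_33 is at (383,300); the blue ones at (377,420) and (510,365) stay put. I'll grip it.

Emit:
{"op": "drive_tool", "data": {
  "plan": [
    [0.6, -0.15, -0.1, 3, 0],
    [0.6, -0.15, -0.1, 6.5, 0],
    [0.6, -0.15, -0.1, 8.8, 0],
    [0.6, -0.15, -0.1, 9.3, 0],
    [0.6, -0.15, -0.1, 9.3, 0]
  ]
}}

```text
time: 26.0
position: [0.5836, -0.3662, -0.0]
orientation: [2.22, 2.221, 0.0]
ft_force: [1.0, -0.4, 0.1]
opening: 0.0514
```

Emit:
{"op": "drive_tool", "data": {
  "plan": [
    [0, 0, 0, 0, 0],
    [0, 0, 0, 0, 0],
    [0, 0, 0, 0, 0],
    [0, 0, 0, 0, 0],
    [0, 0, 0, 0, 0]
  ]
}}

```text
time: 26.5
position: [0.5847, -0.3675, 0.0021]
orientation: [2.218, 2.218, 0.001]
ft_force: [-0.9, 0.8, 7.3]
opening: 0.0311
```

Run:
```python
from h import *
im,d,cp=shot('wrist','wrist20'); o=get_obs();print(o['time'],o['position'],o['orientation'],o['ft_force'],o['opening'])
```

```text
26.55 [ 0.58474456 -0.36746914  0.00212259] [2.21797486e+00 2.21788906e+00 5.59337828e-04] [-0.38930796 -0.20193637  5.95874735] 0.031291822094572555
```

View pics/wrist20.png

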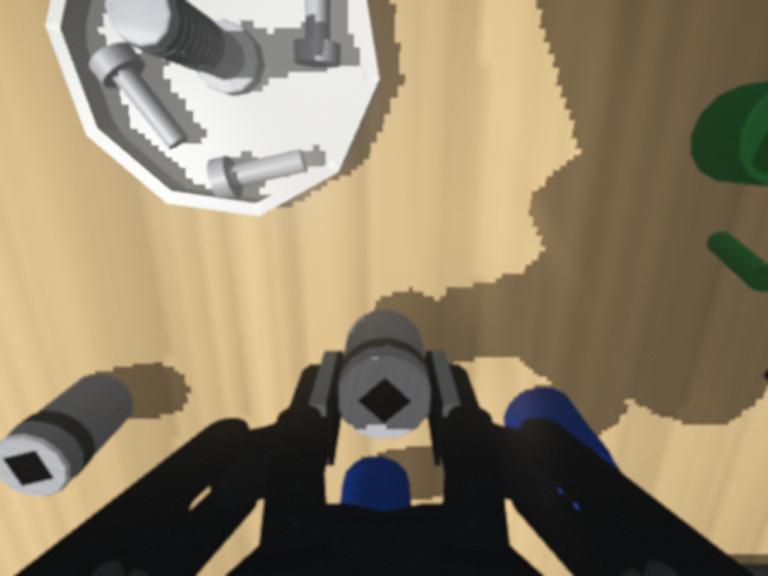

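Gripped. Carrying it to pocket_33.

Emit:
{"op": "drive_tool", "data": {
  "plan": [
    [0, 0, 0, -2, 0],
    [0, 0, 0, -6, 0],
    [0, 0, 0, -11, 0],
    [0, 0, 0, -16, 0],
    [0, 0, 0, -21, 0],
    [0, 2, 0, -24, 0],
    [0, 6, -1, -25, 0],
    [0, 10, -2, -25, 0]
  ]
}}

```text
time: 27.35
position: [0.5636, -0.2659, 0.2537]
orientation: [2.218, 2.216, 0.002]
ft_force: [0.2, 0.8, -1.1]
opening: 0.0306
```

Emit:
{"op": "drive_tool", "data": {
  "plan": [
    [0, 4.7, -0.5, 0, 0],
    [0, 9.4, -1, 0, 0],
    [0, 14.1, -1.5, 0, 0],
    [0, 18.8, -2, 0, 0],
    [0, 23.5, -2.5, 0, 0],
    [0, 28.2, -2.5, 0, 0],
    [0, 32.5, -2.5, 0, 0],
    [0, 35.6, -2.5, 0, 0]
  ]
}}

```text
time: 28.15
position: [0.5373, 0.0926, 0.2505]
orientation: [2.219, 2.223, 0.002]
ft_force: [0.1, -0.8, -1.2]
opening: 0.031
```

Emit:
{"op": "drive_tool", "data": {
  "plan": [
    [0, 0, 0, 0, 0],
    [0, 0, 0, 0, 0],
    [0, 0, 0, 0, 0]
  ]
}}

```text
time: 28.45
position: [0.538, 0.0892, 0.2495]
orientation: [2.222, 2.22, 0.0]
ft_force: [-0.2, -0.6, -0.6]
opening: 0.0309
```

```bash
python3 chk.py wrist21
```

```text
28.5 [0.5381 0.0889 0.2494] [-0.   0.4 -1.3] 0.031
0 176 [33.  33.8 34.8]
1 271 [32.8 33.8 34.8]
2 396 [77.1 78.1 79. ]
3 467 [77. 78. 79.]
```

View pics/wrist21.png

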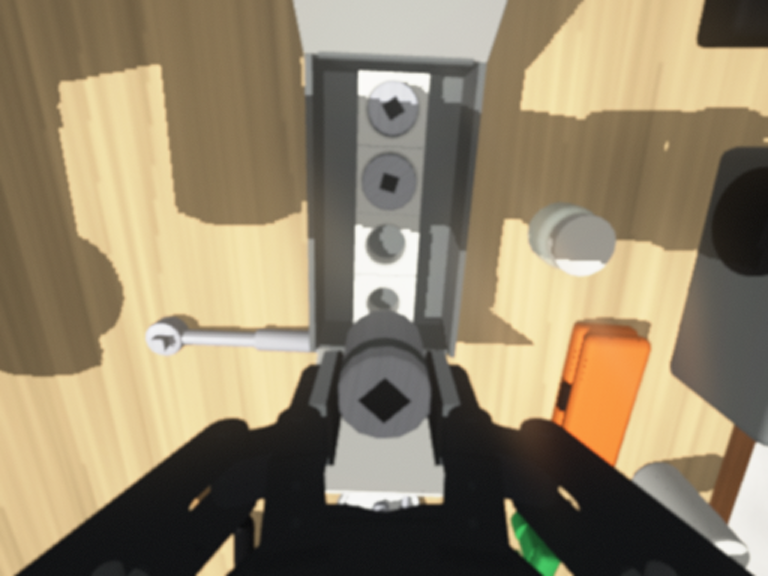

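Next, x +1 mm and down to above the mouth.

Emit:
{"op": "drive_tool", "data": {
  "plan": [
    [0, 0, 0.1, 2, 0],
    [0, 0, 0.1, 6, 0],
    [0, 0, 0.1, 10, 0],
    [0, 0, 0.1, 14, 0],
    [0, 0, 0.1, 16.5, 0],
    [0, 0, 0.1, 17.2, 0],
    [0, 0, 0.1, 17.2, 0],
    [0, 0, 0.1, 17.2, 0]
  ]
}}

```text
time: 29.3
position: [0.5405, 0.0895, 0.0788]
orientation: [2.221, 2.219, 0.003]
ft_force: [0.4, -0.4, 0.2]
opening: 0.0309
```

Emit:
{"op": "drive_tool", "data": {
  "plan": [
    [0, 0, 0, 0, 0],
    [0, 0, 0, 0, 0],
    [0, 0, 0, 0, 0]
  ]
}}

```text
time: 29.6
position: [0.5397, 0.09, 0.078]
orientation: [2.22, 2.221, 0.002]
ft_force: [-0.1, -0.2, -1.1]
opening: 0.0311
```

```bash
python3 chk.py wrist22
```

```text
29.65 [0.5394 0.09   0.0777] [ 0.2  0.4 -1.7] 0.0309
0 0 
1 2120 [ 34.1 119.7 120.6]
2 1534 [77.3 78.1 78.9]
3 2136 [77.2 78.1 79. ]
```

View pics/wrist22.png

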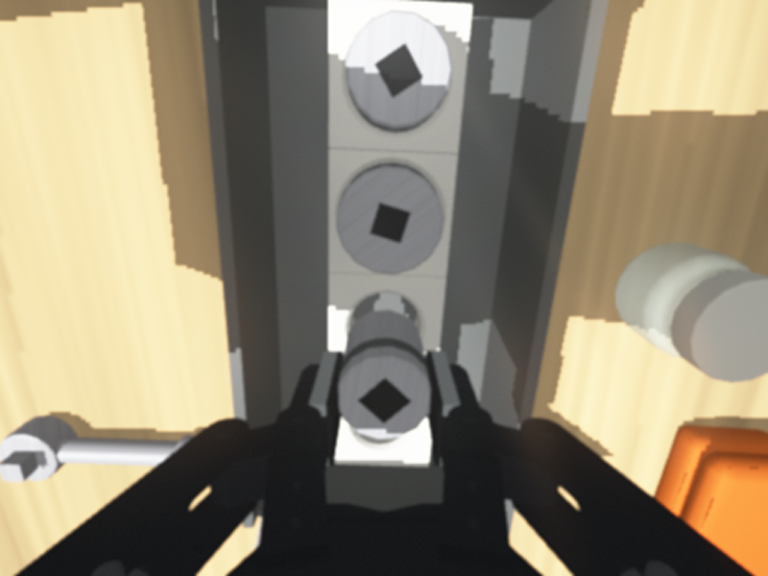

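Emit:
{"op": "drive_tool", "data": {
  "plan": [
    [0, -0.1, 0, 0.3, 0],
    [0, -0.1, 0, 0.9, 0],
    [0, -0.1, 0, 1.5, 0],
    [0, -0.1, 0, 2.1, 0],
    [0, -0.1, 0, 2.6, 0],
    [0, -0.1, 0, 2.6, 0],
    [0, -0.1, 0, 2.6, 0]
  ]
}}

```text
time: 30.35
position: [0.5392, 0.089, 0.0508]
orientation: [2.221, 2.221, 0.0]
ft_force: [2.5, 0.1, -1.5]
opening: 0.0306
```

Emit:
{"op": "drive_tool", "data": {
  "plan": [
    [0, 0, 0, 0.5, 0],
    [0, 0, 0, 1, 0],
    [0, 0, 0, 1.4, 0],
    [0, 0, 0, 1.4, 0],
    [0, 0, 0, 1.4, 0]
  ]
}}

```text
time: 30.85
position: [0.5391, 0.089, 0.0368]
orientation: [2.221, 2.221, 0.0]
ft_force: [3.4, -0.8, -2.8]
opening: 0.0309
```

Emit:
{"op": "drive_tool", "data": {
  "plan": [
    [0.3, 0, 0, 0, 0],
    [0.55, 0, 0, 0, 0],
    [0.55, 0, 0, 0, 0],
    [0.55, 0, 0, -2, 0],
    [0.55, 0, 0, -6, 0],
    [0.55, 0, 0, -10, 0],
    [0.55, 0, 0, -15, 0],
    [0.55, 0, 0, -19, 0]
  ]
}}

```text
time: 31.65
position: [0.5389, 0.0891, 0.2299]
orientation: [2.221, 2.221, 0.001]
ft_force: [0.4, 0.1, 0.6]
opening: 0.0467
```

```bash
python3 chk.py wrist23;python3 - <<'E'
from h import *
for n in ('side',):
    im,d,cp=shot(n,n+'23');print(n);sockets(cloud(d,cp),im)
E
```

```text
31.7 [0.5427 0.0891 0.2377] [3.6 0.3 5.6] 0.0471
0 188 [33.  33.9 34.9]
1 381 [77.1 78.  78.9]
2 447 [77.1 78.  79. ]
3 533 [77.1 78.1 79.1]
side
164 [ 655.5 -404.5] 34.9 [ 654.3 -405.8] [29.6 31.3] [ 33.  60. 128.]
74 [ 857.3 -526.7] 58.2 [ 858.  -526.8] [37.6 44.2] [60. 62. 63.]
181 [ 580. -444.] 34.1 [ 579.6 -443.4] [30.4 30.5] [ 34.  61. 129.]
134 [ 456.3 -395.4] 28.2 [ 456.2 -395.5] [25.9 26.4] [114. 115. 121.]
```

View pics/wrist23.png

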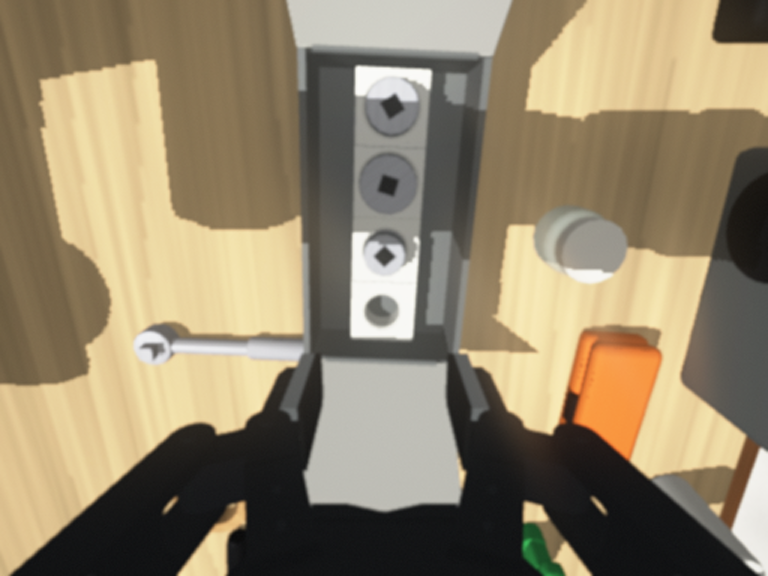

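Three are home. Socket_28 is next, at about (0.457,-0.3945).

Emit:
{"op": "drive_tool", "data": {
  "plan": [
    [0.55, -4.8, -0.5, 0, 0],
    [0.55, -9.6, -1.2, 0, 0],
    [0.55, -14.3, -2, 0, 0],
    [0.55, -19, -3, 0, 0],
    [0.55, -23.7, -4, 0, 0],
    [0.55, -28.4, -5, 0, 0],
    [0.55, -33.1, -6, 0, 0],
    [0.55, -37.8, -7, 0, 0]
  ]
}}

```text
time: 32.55
position: [0.4678, -0.2903, 0.2262]
orientation: [-2.22, -2.22, -0.0]
ft_force: [-0.1, -0.2, 0.3]
opening: 0.0471
```

Emit:
{"op": "drive_tool", "data": {
  "plan": [
    [0.6, -4.7, -0.5, 1, 0],
    [0.6, -9, -1, 3, 0],
    [0.6, -10.4, -1.2, 6, 0],
    [0.6, -10.4, -1.2, 10, 0],
    [0.6, -10.4, -1.2, 13, 0],
    [0.6, -10.4, -1.2, 13.5, 0],
    [0.6, -10.4, -1.2, 13.5, 0],
    [0.6, -10.4, -1.2, 13.5, 0]
  ]
}}

```text
time: 33.35
position: [0.4579, -0.3937, 0.0939]
orientation: [2.219, 2.22, -0.001]
ft_force: [0.7, -1.7, -0.7]
opening: 0.0514
```

Run:
```python
from h import *
im,d,cp=shot('wrist','wrist24'); o=get_obs();print(o['time'],o['position'],o['orientation'],o['ft_force'],o['opening'])
sockets(cloud(d,cp),im)
```

```text
33.4 [ 0.45810316 -0.39401354  0.09435875] [ 2.21839418e+00  2.21915850e+00 -6.57555906e-04] [ 0.69594429 -0.30654959  0.69965827] 0.05134784869881255
108 [ 531.2 -259.5] 14.2 [ 530.  -260.3] [ 9.6 11.1] [89. 91. 90.]
851 [ 456.7 -394.8] 28.4 [ 456.6 -394.4] [25.9 25.8] [151. 146. 143.]
1201 [ 655.1 -404.4] 33.7 [ 654.4 -404.1] [30.1 30.6] [41. 51. 93.]
1022 [ 579.9 -442.1] 34.0 [ 579.3 -441.7] [30.6 30.8] [ 52.  73. 146.]
```

View pics/wrist24.png

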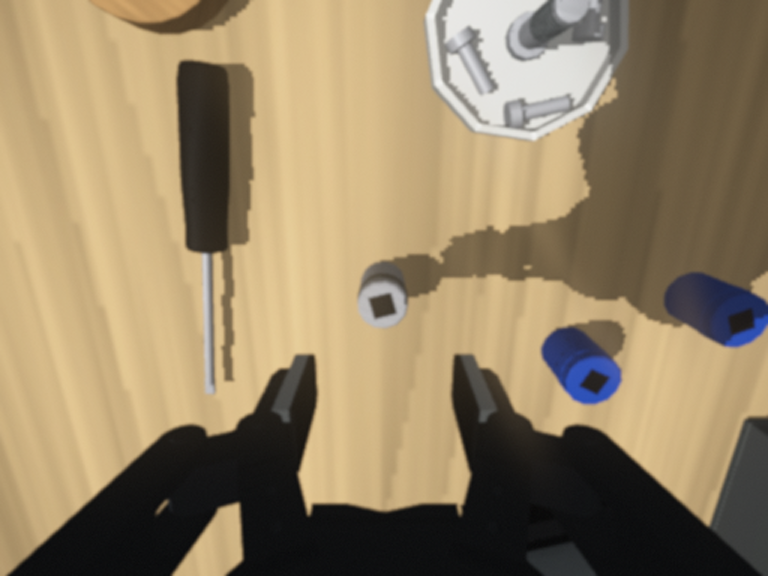

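Emit:
{"op": "drive_tool", "data": {
  "plan": [
    [0.55, -0.05, -0.1, 3, 0],
    [0.55, -0.05, -0.1, 6.5, 0],
    [0.55, -0.05, -0.1, 8.8, 0],
    [0.55, -0.05, -0.1, 9.3, 0],
    [0.55, -0.05, -0.1, 9.3, 0]
  ]
}}

```text
time: 33.9
position: [0.4565, -0.3939, -0.0001]
orientation: [2.221, 2.221, -0.0]
ft_force: [-0.3, 0.7, 0.5]
opening: 0.047
```

Emit:
{"op": "drive_tool", "data": {
  "plan": [
    [0, 0, 0, 0, 0],
    [0, 0, 0, 0, 0],
    [0, 0, 0, 0, 0],
    [0, 0, 0, 0, 0],
    [0, 0, 0, 0, 0]
  ]
}}

```text
time: 34.4
position: [0.4574, -0.3952, 0.0017]
orientation: [2.218, 2.218, -0.001]
ft_force: [-0.9, -0.2, 6.7]
opening: 0.026
```

Run:
```python
from h import *
im,d,cp=shot('wrist','wrist25'); o=get_obs();print(o['time'],o['position'],o['orientation'],o['ft_force'],o['opening'])
```

```text
34.45 [ 0.45740375 -0.39520458  0.00166473] [ 2.21813719e+00  2.21827605e+00 -8.32607383e-04] [-0.46752407  1.04562223  6.58382585] 0.025922376477231487
```

View pics/wrist25.png

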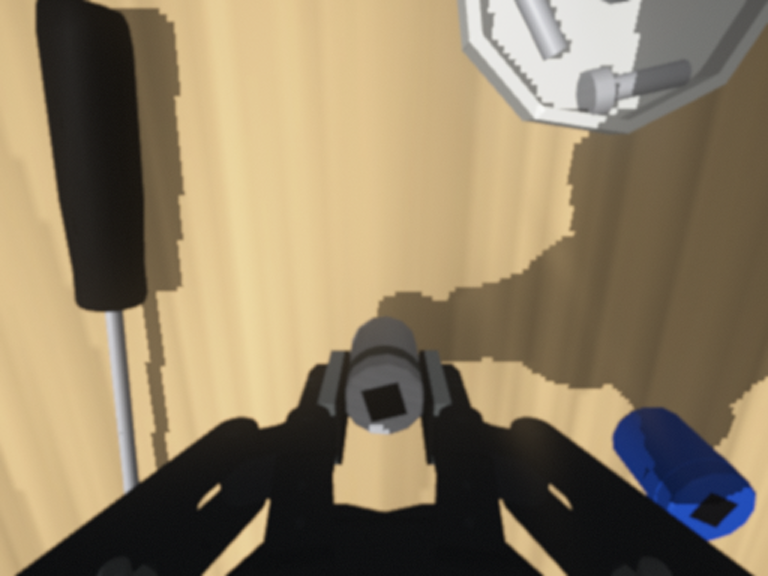

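Gripped. Carrying it to pocket_28.

Emit:
{"op": "drive_tool", "data": {
  "plan": [
    [0, 0, 0, -2, 0],
    [0, 0, 0, -6, 0],
    [0, 0, 0, -11, 0],
    [0, 0, 0, -16, 0],
    [0, 0, 0, -21, 0],
    [0, 2, 0.5, -24, 0],
    [0, 5, 2, -25, 0],
    [0, 8.5, 4, -25, 0]
  ]
}}

```text
time: 35.25
position: [0.497, -0.3092, 0.253]
orientation: [2.219, 2.214, 0.0]
ft_force: [0.4, 0.5, -1.2]
opening: 0.0263
```

Emit:
{"op": "drive_tool", "data": {
  "plan": [
    [0, 4.5, 1, 0, 0],
    [0, 9, 2, 0, 0],
    [0, 13.5, 3, 0, 0],
    [0, 18, 4, 0, 0],
    [0, 22.5, 4, 0, 0],
    [0, 27, 4, 0, 0],
    [0, 31.5, 4, 0, 0],
    [0, 34.5, 4, 0, 0]
  ]
}}

```text
time: 36.05
position: [0.5356, 0.0392, 0.2497]
orientation: [2.219, 2.223, 0.002]
ft_force: [0.1, -0.3, -0.7]
opening: 0.0264
```

Emit:
{"op": "drive_tool", "data": {
  "plan": [
    [0, 0, 0, 0, 0],
    [0, 0, 0, 0, 0],
    [0, 0, 0, 0, 0]
  ]
}}

```text
time: 36.35
position: [0.5361, 0.0356, 0.2493]
orientation: [2.222, 2.22, 0.0]
ft_force: [-0.3, -1.2, 0.1]
opening: 0.0259
```

```bash
python3 chk.py wrist26
python3 - <<'E'
from pk import *
o,x0,y0,s=holes('wrist26'); cv2.imwrite('pics/rect26.png',cv2.resize(o[:,:,::-1],None,fx=1.15,fy=1.15))
im,d,cp=load('wrist26')
E
```

```text
36.4 [0.5361 0.0354 0.2491] [-0.5  0.4 -0.7] 0.0259
0 244 [32.9 33.9 34.9]
1 399 [77.1 78.  78.9]
2 469 [76.9 78.  79.1]
3 554 [77.  78.1 79.2]
```

View pics/wrist26.png

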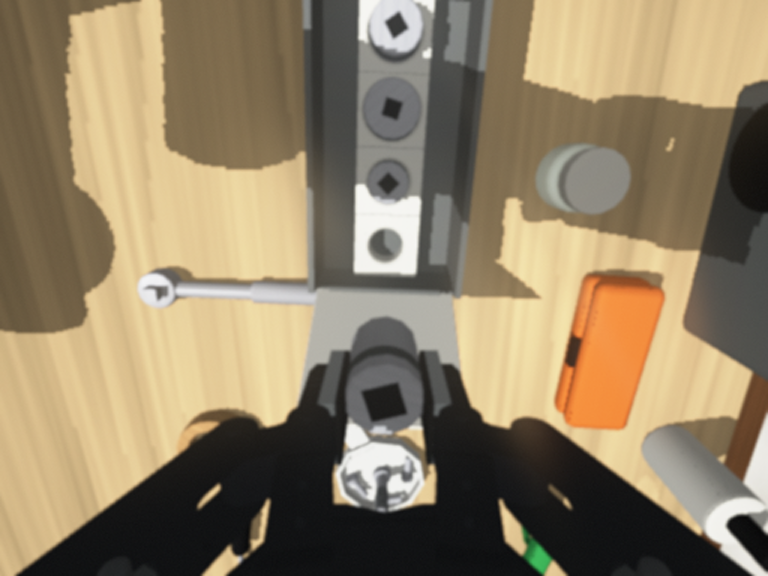

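View pics/rect26.png

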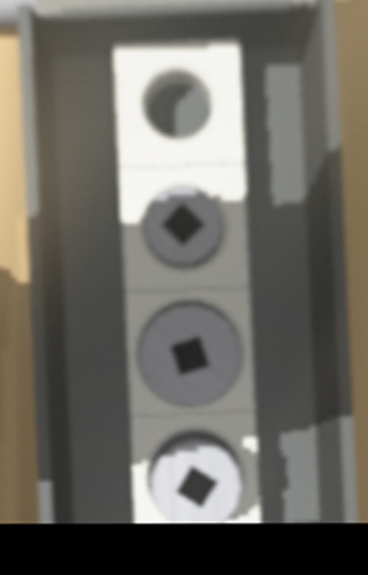

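Emit:
{"op": "drive_tool", "data": {
  "plan": [
    [0, -0.1, 0.05, 2, 0],
    [0, -0.1, 0.05, 6, 0],
    [0, -0.1, 0.05, 10, 0],
    [0, -0.1, 0.05, 14, 0],
    [0, -0.1, 0.05, 16.5, 0],
    [0, -0.1, 0.05, 17.2, 0],
    [0, -0.1, 0.05, 17.2, 0],
    [0, -0.1, 0.05, 17.2, 0]
  ]
}}

```text
time: 37.2
position: [0.538, 0.0348, 0.0787]
orientation: [2.221, 2.219, 0.003]
ft_force: [0.3, -0.3, 0.0]
opening: 0.0263
```

Emit:
{"op": "drive_tool", "data": {
  "plan": [
    [0, 0, 0, 0, 0],
    [0, 0, 0, 0, 0],
    [0, 0, 0, 0, 0]
  ]
}}

```text
time: 37.5
position: [0.5371, 0.0354, 0.078]
orientation: [2.22, 2.22, 0.002]
ft_force: [-0.1, -0.1, 0.5]
opening: 0.0261
```

```bash
python3 chk.py wrist27
```

```text
37.55 [0.5369 0.0355 0.0777] [ 0.5 -1.2 -1. ] 0.026
0 2317 [ 34.1 120.1 121. ]
1 1529 [77.2 78.1 78.9]
2 2132 [77.2 78.1 79. ]
3 0
```

View pics/wrist27.png

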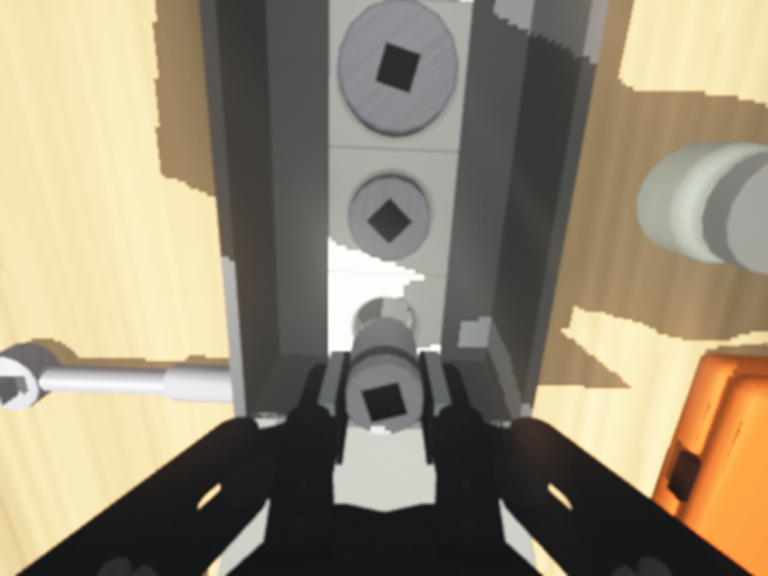

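Emit:
{"op": "drive_tool", "data": {
  "plan": [
    [0, -0.06, 0, 0.3, 0],
    [0, -0.06, 0, 0.9, 0],
    [0, -0.06, 0, 1.5, 0],
    [0, -0.06, 0, 2.1, 0],
    [0, -0.06, 0, 2.6, 0],
    [0, -0.06, 0, 2.6, 0],
    [0, -0.06, 0, 2.6, 0]
  ]
}}

```text
time: 38.25
position: [0.5367, 0.0349, 0.0508]
orientation: [2.221, 2.221, 0.0]
ft_force: [1.7, -0.1, -2.4]
opening: 0.0259
```

Emit:
{"op": "drive_tool", "data": {
  "plan": [
    [0, 0, 0, 0.5, 0],
    [0, 0, 0, 1, 0],
    [0, 0, 0, 1.4, 0],
    [0, 0, 0, 1.4, 0],
    [0, 0, 0, 1.4, 0]
  ]
}}

```text
time: 38.75
position: [0.5367, 0.0349, 0.0368]
orientation: [2.221, 2.221, 0.001]
ft_force: [2.3, -1.2, -2.6]
opening: 0.0262
```

Emit:
{"op": "drive_tool", "data": {
  "plan": [
    [0.3, 0, 0, 0, 0],
    [0.55, 0, 0, 0, 0],
    [0.55, 0, 0, 0, 0],
    [0.55, 0, 0, -2, 0],
    [0.55, 0, 0, -6, 0],
    [0.55, 0, 0, -10, 0],
    [0.55, 0, 0, -15, 0],
    [0.4, 0, 0, -20, 0]
  ]
}}

```text
time: 39.55
position: [0.5354, 0.0351, 0.2383]
orientation: [-2.22, -2.22, 0.002]
ft_force: [0.6, -0.8, -0.7]
opening: 0.0348
```

Emit:
{"op": "drive_tool", "data": {
  "plan": [
    [0, 0, 0, -1, 0],
    [0, 0, 0, -2, 0],
    [0, 0, 0, -2, 0],
    [0, 0, 0, -2, 0]
  ]
}}

```text
time: 39.95
position: [0.5355, 0.035, 0.2549]
orientation: [-2.219, -2.219, 0.004]
ft_force: [0.7, -1.2, -0.6]
opening: -0.0004
```

```bash
python3 chk.py wrist28
python3 - <<'E'
from h import *
for n in ('side','scene'):
    im,d,cp=shot(n,n+'28')
    W=cloud(d,cp)
    m=(abs(W[...,0]-.54)<.08)&(W[...,1]<.015)&(W[...,1]>-.09)&(W[...,2]>.08)&(W[...,2]<.22)
    P=W[m];print(n,'inner',len(P),np.percentile(P,[1,99],axis=0).round(3).tolist(),np.polyfit(P[:,2],P[:,1],1))
    m=(abs(W[...,0]-.54)<.08)&(W[...,1]<.36)&(W[...,1]>.235)&(W[...,2]>.1)&(W[...,2]<.25)
    P=W[m];print(n,'outer',len(P),np.percentile(P,[1,99],axis=0).round(3).tolist(),np.polyfit(P[:,2],P[:,1],1))
E
```

```text
40.0 [0.5354 0.0351 0.2546] [ 0.1 -0.5 -0.1] -0.0002
0 350 [76.6 77.8 78.9]
1 385 [77.1 78.  79. ]
2 453 [77.1 78.1 79.1]
3 535 [77.  78.  79.1]
side inner 838 [[0.476, -0.053, 0.08], [0.593, 0.008, 0.193]] [-0.5097277   0.04707475]
side outer 1230 [[0.486, 0.235, 0.105], [0.596, 0.306, 0.212]] [0.6849415  0.16161188]
scene inner 1419 [[0.48, -0.05, 0.082], [0.599, 0.012, 0.192]] [-0.53635088  0.05443464]
scene outer 1851 [[0.489, 0.236, 0.108], [0.612, 0.308, 0.212]] [0.69343069 0.16050845]
```

View pics/scene28.png

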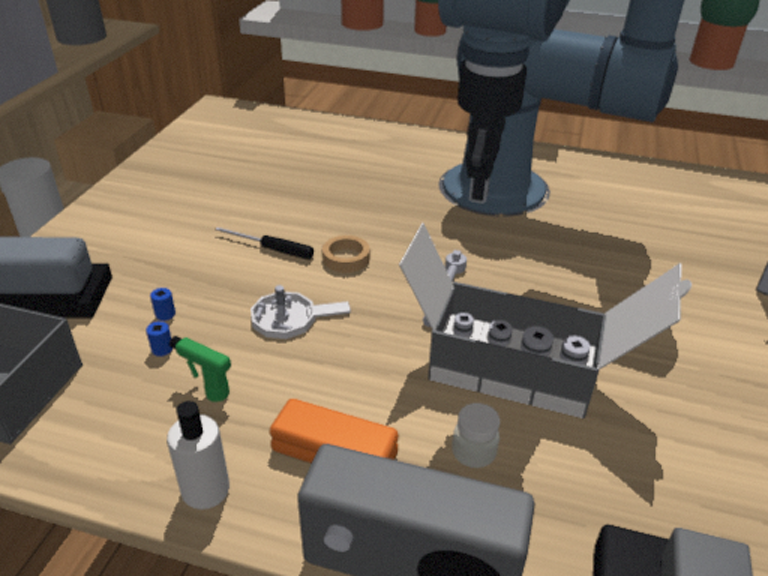

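View pics/wrist28.png

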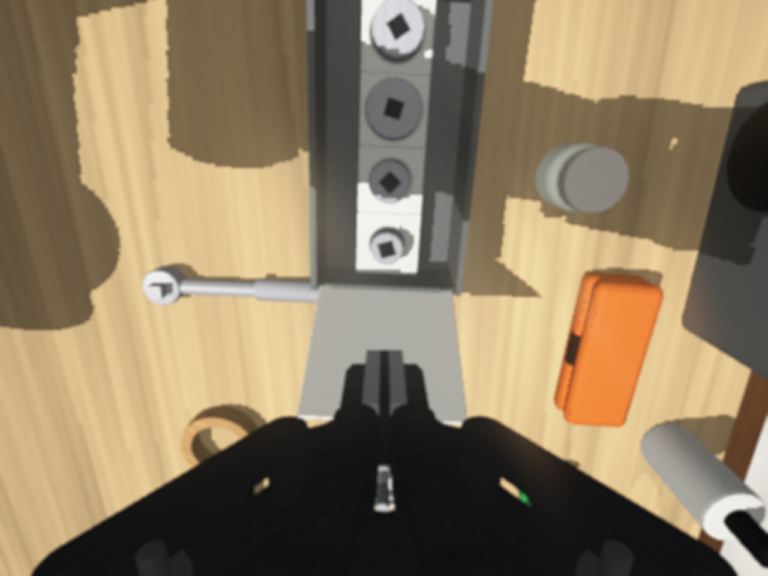

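All four sockets are home (77.8–78.1 mm) and the bolt stands in the dish. The inner flap's edge is at about (y -0.052, z 0.193), so I'll go round behind it with shut fingers.

Emit:
{"op": "drive_tool", "data": {
  "plan": [
    [0, -4, 0, -1, 0],
    [0, -8, 0, -1, 0],
    [0, -12, 0, -1, 0],
    [0, -16, 0, -1, 0],
    [0, -17, 0, 2, 0],
    [0, -17, 0, 6, 0],
    [0, -17, 0, 10, 0],
    [0, -17, 0, 11.4, 0]
  ]
}}

```text
time: 40.9
position: [0.5331, -0.1338, 0.1374]
orientation: [-2.215, -2.214, 0.005]
ft_force: [-0.2, 0.6, -1.1]
opening: -0.0001
```

Emit:
{"op": "drive_tool", "data": {
  "plan": [
    [0, 2, 0, 0, 0],
    [0, 4, 0, 0, 0],
    [0, 5.5, 0, 0, 0],
    [0, 6.5, 0, 0, 0],
    [0, 7.5, 0, 0, 0],
    [0, 7.5, 0, 0, 0]
  ]
}}

```text
time: 41.5
position: [0.5367, -0.0593, 0.1434]
orientation: [2.22, 2.223, 0.0]
ft_force: [0.1, -0.7, 0.5]
opening: 0.0001
```

```bash
cat > fl.py <<'E'
import sys
from h import *
o=get_obs();print(o['time'],np.round(o['position'],4),np.round(o['ft_force'],1),np.round(o['orientation'],3),round(o['opening'],4))
for n in ('side','scene'):
    im,d,cp=shot(n,n+sys.argv[1])
a=load('side'+sys.argv[1])[0][60:240,150:330,::-1];b=load('scene'+sys.argv[1])[0][100:280,240:480,::-1]
cv2.imwrite('pics/fl%s.png'%sys.argv[1],np.hstack([cv2.resize(a,(340,340)),cv2.resize(b,(453,340))]))
E
python3 fl.py 29
```

```text
41.5 [ 0.5367 -0.0593  0.1434] [ 0.1 -0.7  0.5] [2.22  2.223 0.   ] 0.0001
```

View pics/fl29.png

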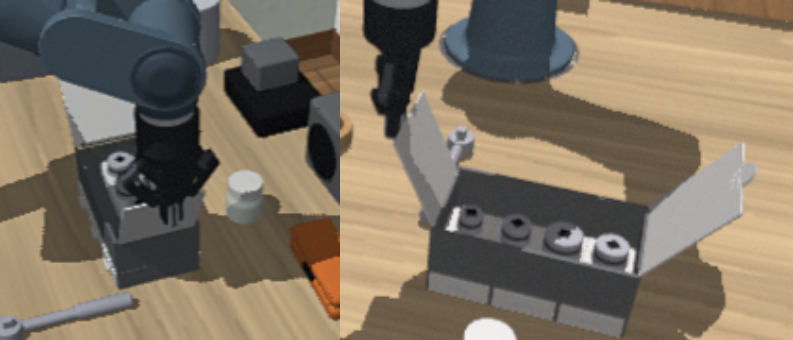

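Emit:
{"op": "drive_tool", "data": {
  "plan": [
    [0, 1, 0, 0, 0],
    [0, 2, 0, 0, 0],
    [0, 3, 0, 0, 0],
    [0, 4, 0, 0, 0],
    [0, 5, 0, 0, 0],
    [0, 6, 0, 0.1, 0]
  ]
}}

```text
time: 42.2
position: [0.5378, 0.0006, 0.1438]
orientation: [2.219, 2.22, 0.003]
ft_force: [0.4, -0.5, 0.5]
opening: -0.0004
```

```bash
python3 fl.py 30
```

```text
42.2 [0.5378 0.0006 0.1438] [ 0.4 -0.5  0.5] [2.219 2.22  0.003] -0.0004
```

View pics/fl30.png

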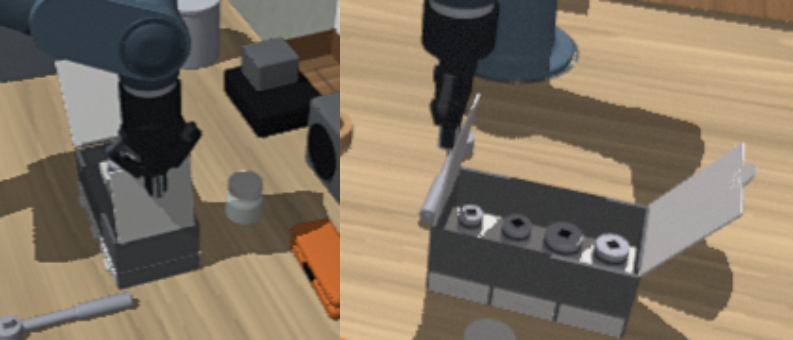

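Emit:
{"op": "drive_tool", "data": {
  "plan": [
    [0, 1.6, 0, 0.4, 0],
    [0, 3.1, 0, 1, 0],
    [0, 4, 0, 1.6, 0],
    [0, 4.8, 0, 2.3, 0],
    [0, 5.5, 0, 3.1, 0],
    [0, 6.1, 0, 3.9, 0],
    [0, 6.5, 0, 4.8, 0],
    [0, 6.8, 0, 5.6, 0]
  ]
}}

```text
time: 43.1
position: [0.5363, 0.0682, 0.085]
orientation: [-2.221, -2.221, 0.001]
ft_force: [0.4, -0.9, 0.7]
opening: -0.0
```

```bash
python3 fl.py 31
```

```text
43.1 [0.5363 0.0682 0.085 ] [ 0.4 -0.9  0.7] [-2.221e+00 -2.221e+00  1.000e-03] -0.0
```

View pics/fl31.png

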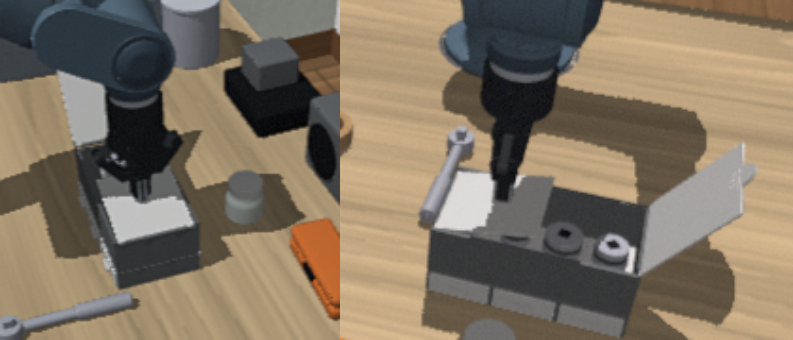

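Emit:
{"op": "drive_tool", "data": {
  "plan": [
    [0, 0.2, 0, 0.6, 0],
    [0, 0.3, 0, 1.1, 0],
    [0, 0.3, 0, 1.5, 0],
    [0, 0.3, 0, 1.7, 0],
    [0, 0.3, 0, 1.8, 0]
  ]
}}

```text
time: 43.7
position: [0.5366, 0.0709, 0.0694]
orientation: [-2.221, -2.221, 0.001]
ft_force: [-7.5, 0.8, 15.4]
opening: -0.0004
```

Emit:
{"op": "drive_tool", "data": {
  "plan": [
    [0, 0, 0, 0.2, 0],
    [0, 0, 0, 0.2, 0]
  ]
}}

```text
time: 43.9
position: [0.5367, 0.0709, 0.0693]
orientation: [-2.22, -2.221, 0.002]
ft_force: [-11.5, 0.3, 22.7]
opening: -0.0001
```

```bash
python3 fl.py 32
python3 - <<'E'
from h import *
for n in ('side','scene'):
    im,d,cp=load(n+'32'); W=cloud(d,cp)
    m=(abs(W[...,0]-.538)<.045)&(W[...,1]<.125)&(W[...,1]>.0)&(W[...,2]>.08)&(W[...,2]<.12)
    P=W[m]
    for a in np.arange(0,.125,.015):
        Q=P[(P[:,1]>=a)&(P[:,1]<a+.015)]; 
        if len(Q)>5: print(n,round(a,3),len(Q),np.round(np.median(Q[:,2]),4))
E
```

```text
43.9 [0.5367 0.0709 0.0693] [-11.5   0.3  22.7] [-2.220e+00 -2.221e+00  2.000e-03] -0.0001
side 0.0 189 0.0904
side 0.015 127 0.0911
side 0.03 130 0.0913
side 0.045 151 0.0917
side 0.06 152 0.0918
side 0.075 81 0.0906
side 0.09 73 0.0908
side 0.105 50 0.0907
scene 0.0 154 0.0909
scene 0.015 179 0.0907
scene 0.03 184 0.0907
scene 0.045 161 0.0905
scene 0.06 144 0.0915
scene 0.075 182 0.0907
scene 0.09 186 0.0904
scene 0.105 191 0.0904
scene 0.12 12 0.0905
```

The inner flap is flat (surface at 0.0905–0.091 along its whole length). Next is the outer flap: rise, go out beyond it, and come down behind.

Emit:
{"op": "drive_tool", "data": {
  "plan": [
    [0, 0, 0, -4, 0],
    [0, 0, 0, -8.5, 0],
    [0, 0, 0, -13, 0],
    [0, 0, 0, -17.5, 0],
    [0, 1, 0, -20, 0],
    [0, 5, 0.2, -20, 0],
    [0, 9.5, 0.5, -20, 0],
    [0, 14, 0.8, -20, 0]
  ]
}}

```text
time: 44.8
position: [0.5446, 0.2121, 0.2664]
orientation: [2.222, 2.22, 0.001]
ft_force: [0.6, -0.4, 0.7]
opening: -0.0001
```

Emit:
{"op": "drive_tool", "data": {
  "plan": [
    [0, 4.5, 0.2, 0, 0],
    [0, 9, 0.4, 0, 0],
    [0, 13.5, 0.6, 0, 0],
    [0, 17.2, 0.6, 0, 0],
    [0, 17.2, 0.6, 2, 0],
    [0, 17.2, 0.6, 6, 0],
    [0, 17.2, 0.6, 9.5, 0],
    [0, 17.2, 0.6, 10.3, 0]
  ]
}}

```text
time: 45.6
position: [0.5475, 0.3815, 0.1572]
orientation: [-2.219, -2.219, 0.014]
ft_force: [-0.8, -0.5, -0.8]
opening: 0.0
```

```bash
python3 fl.py 33
python3 - <<'E'
from h import *
for n in ('side','scene'):
    im,d,cp=load(n+'33'); W=cloud(d,cp)
    m=(abs(W[...,0]-.54)<.08)&(W[...,1]<.34)&(W[...,1]>.235)&(W[...,2]>.1)&(W[...,2]<.22)
    P=W[m];print(n,'outer',len(P),np.percentile(P,[1,99],axis=0).round(3).tolist(),np.polyfit(P[:,2],P[:,1],1))
E
```

```text
45.6 [0.5475 0.3815 0.1572] [-0.8 -0.5 -0.8] [-2.219 -2.219  0.014] 0.0
side outer 1770 [[0.486, 0.236, 0.106], [0.608, 0.306, 0.21]] [0.67833186 0.1621389 ]
scene outer 1850 [[0.489, 0.236, 0.108], [0.612, 0.308, 0.212]] [0.6925637  0.16062473]
```

View pics/fl33.png

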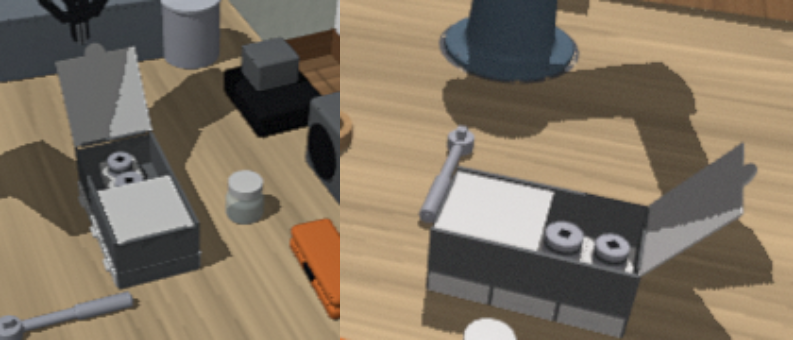

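Emit:
{"op": "drive_tool", "data": {
  "plan": [
    [0, -2.5, 0, 0, 0],
    [0, -4.5, 0, 0, 0],
    [0, -6, 0, -0.3, 0],
    [0, -7.2, 0, -0.7, 0],
    [0, -8.4, 0, -1.1, 0]
  ]
}}

```text
time: 46.2
position: [0.5511, 0.2983, 0.1756]
orientation: [2.222, 2.221, 0.004]
ft_force: [-0.8, 0.9, 0.7]
opening: 0.0001
```

```bash
python3 fl.py 34
```

```text
46.2 [0.5511 0.2983 0.1756] [-0.8  0.9  0.7] [2.222 2.221 0.004] 0.0001
```

View pics/fl34.png

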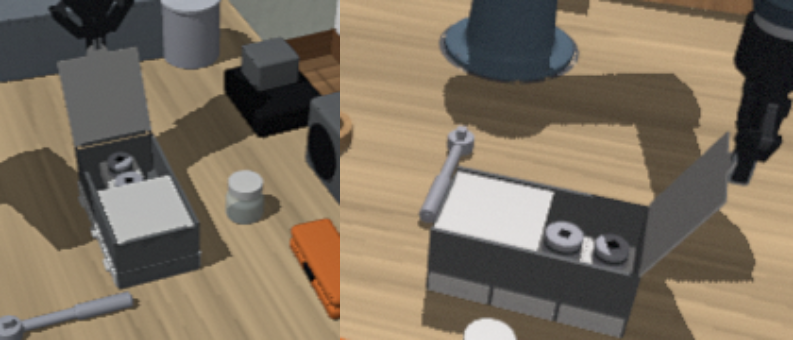

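Emit:
{"op": "drive_tool", "data": {
  "plan": [
    [0, -1.2, 0, -0.4, 0],
    [0, -2.4, 0, -0.7, 0],
    [0, -3.6, 0, -0.9, 0],
    [0, -4.8, 0, -1.1, 0],
    [0, -6, 0, -1.1, 0],
    [0, -7, 0, -1.1, 0]
  ]
}}

```text
time: 46.9
position: [0.5504, 0.2277, 0.1848]
orientation: [-2.222, -2.221, 0.001]
ft_force: [0.5, 0.4, -0.2]
opening: -0.0004
```

```bash
python3 fl.py 35
```

```text
46.9 [0.5504 0.2277 0.1848] [ 0.5  0.4 -0.2] [-2.222e+00 -2.221e+00  1.000e-03] -0.0004
```

View pics/fl35.png

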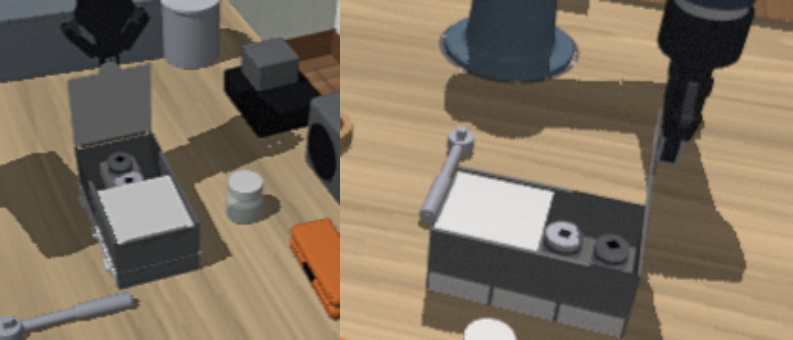

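Emit:
{"op": "drive_tool", "data": {
  "plan": [
    [0, -1.5, 0, 0.4, 0],
    [0, -3, 0, 1, 0],
    [0, -4.3, 0, 1.6, 0],
    [0, -5.5, 0, 2.4, 0],
    [0, -6.6, 0, 3.4, 0],
    [0, -7.5, 0, 4.6, 0],
    [0, -8.3, 0, 5.7, 0],
    [0, -9, 0, 7, 0]
  ]
}}

```text
time: 47.8
position: [0.5504, 0.1383, 0.1139]
orientation: [-2.221, -2.221, 0.0]
ft_force: [0.3, -0.2, 0.6]
opening: 0.0
```

```bash
python3 fl.py 36
```

```text
47.8 [0.5504 0.1383 0.1139] [ 0.3 -0.2  0.6] [-2.221 -2.221  0.   ] 0.0
```

View pics/fl36.png

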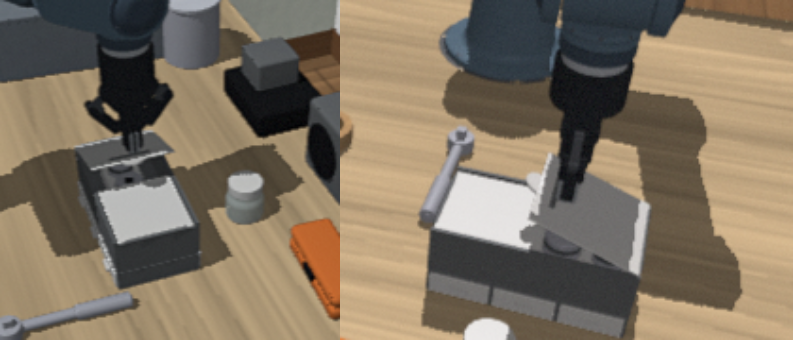

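Emit:
{"op": "drive_tool", "data": {
  "plan": [
    [0, -0.3, 0, 0.9, 0],
    [0, -0.5, 0, 1.8, 0],
    [0, -0.7, 0, 2.6, 0],
    [0, -0.8, 0, 3.2, 0],
    [0, -0.8, 0, 3.6, 0],
    [0, -0.8, 0, 3.7, 0]
  ]
}}

```text
time: 48.5
position: [0.5502, 0.1309, 0.0774]
orientation: [-2.221, -2.221, 0.001]
ft_force: [0.5, 0.1, -0.4]
opening: 0.0
```

Emit:
{"op": "drive_tool", "data": {
  "plan": [
    [0, 0, 0, 0.2, 0],
    [0, 0, 0, 0.35, 0],
    [0, 0, 0, 0.45, 0],
    [0, 0, 0, 0.45, 0]
  ]
}}

```text
time: 48.9
position: [0.5509, 0.131, 0.0755]
orientation: [2.221, 2.222, -0.0]
ft_force: [-5.9, -0.6, 10.9]
opening: -0.0001
```

```bash
python3 fl.py 37
cat > fz.py <<'E'
import sys
from h import *
for n in ('side','scene'):
    im,d,cp=load(n+sys.argv[1]); W=cloud(d,cp)
    m=(abs(W[...,0]-.542)<.045)&(W[...,1]<.24)&(W[...,1]>.0)&(W[...,2]>.08)&(W[...,2]<.125)
    P=W[m]
    print(n,[(round(a,3),int(((P[:,1]>=a)&(P[:,1]<a+.015)).sum()),round(float(np.median(P[(P[:,1]>=a)&(P[:,1]<a+.015)][:,2]))*1000,1)) for a in np.arange(0,.24,.015) if ((P[:,1]>=a)&(P[:,1]<a+.015)).sum()>5])
E
python3 fz.py 37
```

```text
48.9 [0.5509 0.131  0.0755] [-5.9 -0.6 10.9] [ 2.221  2.222 -0.   ] -0.0001
side [(np.float64(0.0), 198, 90.5), (np.float64(0.015), 128, 91.4), (np.float64(0.03), 126, 91.5), (np.float64(0.045), 125, 91.2), (np.float64(0.06), 122, 91.2), (np.float64(0.075), 135, 91.7), (np.float64(0.09), 155, 95.4), (np.float64(0.105), 132, 97.8), (np.float64(0.12), 132, 98.8), (np.float64(0.135), 82, 97.2), (np.float64(0.15), 68, 97.1), (np.float64(0.165), 58, 97.2), (np.float64(0.18), 37, 97.0), (np.float64(0.195), 33, 97.6), (np.float64(0.21), 34, 97.3), (np.float64(0.225), 12, 97.4)]
scene [(np.float64(0.0), 155, 90.7), (np.float64(0.015), 186, 90.7), (np.float64(0.03), 184, 90.7), (np.float64(0.045), 180, 90.8), (np.float64(0.06), 187, 90.7), (np.float64(0.075), 187, 90.9), (np.float64(0.09), 186, 95.4), (np.float64(0.105), 185, 96.6), (np.float64(0.12), 134, 98.1), (np.float64(0.135), 155, 96.8), (np.float64(0.15), 196, 96.5), (np.float64(0.165), 202, 96.6), (np.float64(0.18), 203, 96.5), (np.float64(0.195), 207, 96.6), (np.float64(0.21), 207, 96.6), (np.float64(0.225), 84, 96.5)]
```

View pics/fl37.png

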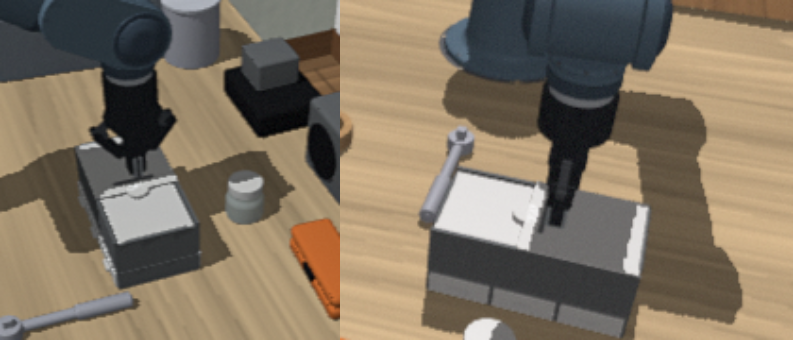

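Flat at 0.097. I'll press a little firmer, then withdraw upward and check everything.

Emit:
{"op": "drive_tool", "data": {
  "plan": [
    [0, 0, 0, 0.15, 0],
    [0, 0, 0, 0.2, 0],
    [0, 0, 0, 0.2, 0],
    [0, 0, 0, -2, 0],
    [0, 0, 0, -6, 0],
    [0, 0, 0, -11, 0],
    [0, 0, 0, -16, 0],
    [0, 0, 0, -19, 0]
  ]
}}

```text
time: 49.8
position: [0.552, 0.1311, 0.2687]
orientation: [2.218, 2.218, 0.008]
ft_force: [-0.1, 0.1, 0.4]
opening: -0.0002
```

Emit:
{"op": "drive_tool", "data": {
  "plan": [
    [0, 1, 0, -1, 0],
    [0, 1, 0, -1, 0],
    [0, 1, 0, -1, 0]
  ]
}}

```text
time: 50.1
position: [0.5495, 0.1412, 0.2713]
orientation: [-2.219, -2.221, 0.004]
ft_force: [0.6, -0.8, -0.8]
opening: -0.0002
```

```bash
python3 fl.py 38;python3 fz.py 38
python3 - <<'E'
from h import *
shot('wrist','wrist38')
im,d,cp=load('side38');W=cloud(d,cp)
m=(np.hypot(W[...,0]-.533,W[...,1]+.2575)<.03)&(W[...,2]>.055)&(W[...,2]<.08);print('bolt top',m.sum(),np.median(W[m],0))
sockets(W,im)
E
```

```text
50.1 [0.5495 0.1412 0.2713] [ 0.6 -0.8 -0.8] [-2.219 -2.221  0.004] -0.0002
side [(np.float64(0.0), 196, 90.6), (np.float64(0.015), 131, 91.5), (np.float64(0.03), 125, 91.2), (np.float64(0.045), 119, 91.3), (np.float64(0.06), 124, 91.4), (np.float64(0.075), 141, 91.5), (np.float64(0.09), 149, 95.3), (np.float64(0.105), 123, 97.4), (np.float64(0.12), 112, 97.5), (np.float64(0.135), 102, 97.6), (np.float64(0.15), 107, 97.3), (np.float64(0.165), 103, 97.4), (np.float64(0.18), 103, 97.6), (np.float64(0.195), 96, 97.3), (np.float64(0.21), 101, 97.2), (np.float64(0.225), 28, 96.6)]
scene [(np.float64(0.0), 159, 90.8), (np.float64(0.015), 183, 90.8), (np.float64(0.03), 187, 90.5), (np.float64(0.045), 184, 90.9), (np.float64(0.06), 189, 90.8), (np.float64(0.075), 185, 90.8), (np.float64(0.09), 185, 95.9), (np.float64(0.105), 192, 97.0), (np.float64(0.12), 196, 96.7), (np.float64(0.135), 198, 96.6), (np.float64(0.15), 202, 96.8), (np.float64(0.165), 198, 96.6), (np.float64(0.18), 201, 96.6), (np.float64(0.195), 208, 96.7), (np.float64(0.21), 209, 96.6), (np.float64(0.225), 89, 96.7)]
bolt top 38 [ 0.53198712 -0.26118064  0.06313618]
165 [ 654.9 -405.7] 33.9 [ 654.5 -405.3] [31.2 31.1] [ 31.  57. 124.]
188 [ 579.3 -443.6] 34.3 [ 579.8 -443.2] [30.5 31.7] [ 32.  58. 124.]
```

View pics/scene38.png

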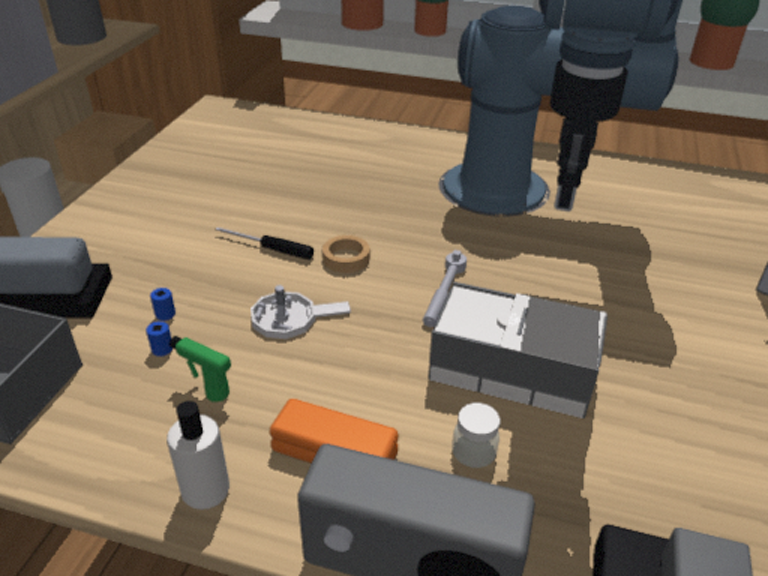

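View pics/side38.png

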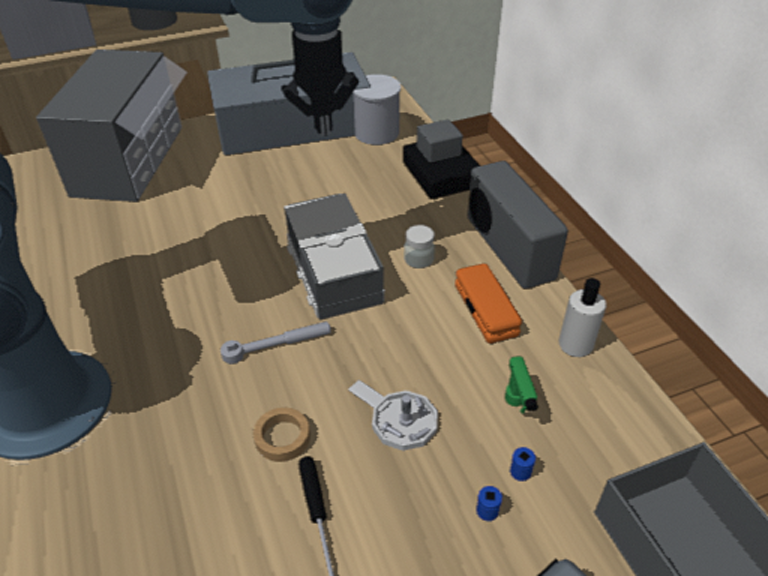

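Both pictures show the flaps closed flat, the bolt in the dish at (405,408) in the side view, and the blue sockets and other things where they were. I'm handing in.

```bash
python3 -c "
from plant import *
print(job_done()); print(get_obs()['time'])"
```

```text
the job is handed in; nothing more can be done
None
the job is handed in; nothing more can be done
```

The job is done and handed in at about 50 s. The bolt stands in the spoon rest and all four steel sockets are in their matching pockets. The inner flap was folded down first and then the outer one over it.

- **Sockets:** before closing, their tops measured 77.8–78.1 mm (78 expected when fully home). Along the tray from -y the order is 28, 33, 43, 38. Socket_28 was knocked aside during the run; I found it again and put it in.
- **Flaps:** both are flat along their whole length, with the inner surface at about 91 mm and the outer at about 97 mm.
- **Bolt:** it stands upright in the dish with its top at 63 mm (64 expected).
- **Other things:** the blue look-alikes were still in place by measurement. The rest look unmoved in the last pictures.

**Disagreements with the description:**
- The real fingertips were about 24 mm behind the stated TCP. My first grip on socket_38 therefore closed above it, without contact, and I used the measured offset afterwards. The bolt was held only by the top few millimetres of its shank, but it did not slip.
- The opening read about 2 mm small on the sockets, and 9.5 mm on the 14 mm bolt shank.
- The largest force I saw was about 25 N, while pressing the inner flap flat.

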